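Set the washed diyas on the steel stand in order

TASK

Move the four glazed diyas from their saucers on the wooden rack to the steel diya stand, one in each dish, keeping the same left-to-right order they have on the rack. Set each one down upright in its dish, do not drop any, and leave the conch where it stands.

Things in the scene. Friction and masses are not known exactly. Their poses are not given: they have to be found in the camera images.
- diya_red: the red glazed ceramic diya, a loose empty lamp bowl, about 80 g. Round, 54 mm across, 32 mm high, walls 4 mm; the outside is upright from 15 mm to the rim and tapers below to a foot 24 mm across. A pinched spout at the rim reaches 42 mm out along the diya's -x (roughly towards the robot); grip it across y. Origin: centre of the underside, z up.
- diya_blue: the blue glazed ceramic diya, a loose empty lamp bowl, about 80 g. Round, 54 mm across, 32 mm high, walls 4 mm; the outside is upright from 15 mm to the rim and tapers below to a foot 24 mm across. A pinched spout at the rim reaches 42 mm out along the diya's -x (roughly towards the robot); grip it across y. Origin: centre of the underside, z up.
- diya_yellow: the yellow glazed ceramic diya, a loose empty lamp bowl, about 80 g. Round, 54 mm across, 32 mm high, walls 4 mm; the outside is upright from 15 mm to the rim and tapers below to a foot 24 mm across. A pinched spout at the rim reaches 42 mm out along the diya's -x (roughly towards the robot); grip it across y. Origin: centre of the underside, z up.
- diya_green: the green glazed ceramic diya, a loose empty lamp bowl, about 80 g. Round, 54 mm across, 32 mm high, walls 4 mm; the outside is upright from 15 mm to the rim and tapers below to a foot 24 mm across. A pinched spout at the rim reaches 42 mm out along the diya's -x (roughly towards the robot); grip it across y. Origin: centre of the underside, z up.
- saucer_red: the flat red glazed saucer under the red diya, 68 mm across, 5 mm thick, fixed on the wooden rack (360 x 80 mm, top 30 mm above the table, end cheeks 38 mm). The four saucers stand 90 mm apart in a row whose order changes; they stay behind. Origin: centre of the underside; y runs along the row, to the robot's left. The diya's foot stands 5 mm above the origin.
- saucer_blue: the flat blue glazed saucer under the blue diya, 68 mm across, 5 mm thick, fixed on the wooden rack (360 x 80 mm, top 30 mm above the table, end cheeks 38 mm). The four saucers stand 90 mm apart in a row whose order changes; they stay behind. Origin: centre of the underside; y runs along the row, to the robot's left. The diya's foot stands 5 mm above the origin.
- saucer_yellow: the flat yellow glazed saucer under the yellow diya, 68 mm across, 5 mm thick, fixed on the wooden rack (360 x 80 mm, top 30 mm above the table, end cheeks 38 mm). The four saucers stand 90 mm apart in a row whose order changes; they stay behind. Origin: centre of the underside; y runs along the row, to the robot's left. The diya's foot stands 5 mm above the origin.
- saucer_green: the flat green glazed saucer under the green diya, 68 mm across, 5 mm thick, fixed on the wooden rack (360 x 80 mm, top 30 mm above the table, end cheeks 38 mm). The four saucers stand 90 mm apart in a row whose order changes; they stay behind. Origin: centre of the underside; y runs along the row, to the robot's left. The diya's foot stands 5 mm above the origin.
- stand: the polished steel diya stand, fixed: a bar 350 x 60 mm with four like round dishes in a row along its y (to the robot's left). Origin: on the table under the row's middle. Dish centres x = 0, y = +135, +45, -45, -135 mm; dish 43 mm across inside, 47 outside, floor 40 mm above the table, rim 3 mm above its floor. A swivelling snuffer arm lies behind, along x = +50 mm, below 75 mm.
- conch: the white ceramic conch figurine on its small flat base, loose, 110 mm long (along its y), 54 mm wide and 60 mm high, standing behind the wooden rack, on the side away from the robot. Origin: centre of the underside. It is to be left alone.
Mind the look-alikes: they are no part of the job. What is meant by the diya_blue is not black or pink, and is the larger of those in its own colour.

How it is judged (in metres and radians):
At the end, for the whole second after the job is handed in: Each diya is released, at rest and upright (0.1 rad) on the floor of its own dish (3 mm in height, 11 mm off centre along each stand axis); left to right along the stand the diyas follow the order of the saucers of their colours on the rack ((y of diya_red in the frame of stand between 0.124 and 0.146 m or y of diya_red in the frame of stand between 0.034 and 0.056 m or y of diya_red in the frame of stand between -0.056 and -0.034 m or y of diya_red in the frame of stand between -0.146 and -0.124 m) and x of diya_red in the frame of stand between -0.011 and 0.011 m and z of diya_red in the frame of stand between 0.037 and 0.043 m and angle between each of diya_red, diya_blue, diya_yellow, diya_green's own z axis and vertical below 0.1 rad and linear speed of each of diya_red, diya_blue, diya_yellow, diya_green below 0.02 m/s and angular speed of each of diya_red, diya_blue, diya_yellow, diya_green below 0.3 rad/s and contact force between the fingers and diya_red below 0.1 N and (y of diya_blue in the frame of stand between 0.124 and 0.146 m or y of diya_blue in the frame of stand between 0.034 and 0.056 m or y of diya_blue in the frame of stand between -0.056 and -0.034 m or y of diya_blue in the frame of stand between -0.146 and -0.124 m) and x of diya_blue in the frame of stand between -0.011 and 0.011 m and z of diya_blue in the frame of stand between 0.037 and 0.043 m and contact force between the fingers and diya_blue below 0.1 N and (y of diya_yellow in the frame of stand between 0.124 and 0.146 m or y of diya_yellow in the frame of stand between 0.034 and 0.056 m or y of diya_yellow in the frame of stand between -0.056 and -0.034 m or y of diya_yellow in the frame of stand between -0.146 and -0.124 m) and x of diya_yellow in the frame of stand between -0.011 and 0.011 m and z of diya_yellow in the frame of stand between 0.037 and 0.043 m and contact force between the fingers and diya_yellow below 0.1 N and (y of diya_green in the frame of stand between 0.124 and 0.146 m or y of diya_green in the frame of stand between 0.034 and 0.056 m or y of diya_green in the frame of stand between -0.056 and -0.034 m or y of diya_green in the frame of stand between -0.146 and -0.124 m) and x of diya_green in the frame of stand between -0.011 and 0.011 m and z of diya_green in the frame of stand between 0.037 and 0.043 m and contact force between the fingers and diya_green below 0.1 N and ((y of saucer_blue in the frame of saucer_red above 0 m and ((y of diya_blue in the frame of stand above -0.09 m and y of diya_red in the frame of stand below -0.09 m) or (y of diya_blue in the frame of stand above 0 m and y of diya_red in the frame of stand below 0 m) or (y of diya_blue in the frame of stand above 0.09 m and y of diya_red in the frame of stand below 0.09 m))) or (y of saucer_blue in the frame of saucer_red below 0 m and ((y of diya_red in the frame of stand above -0.09 m and y of diya_blue in the frame of stand below -0.09 m) or (y of diya_red in the frame of stand above 0 m and y of diya_blue in the frame of stand below 0 m) or (y of diya_red in the frame of stand above 0.09 m and y of diya_blue in the frame of stand below 0.09 m)))) and ((y of saucer_yellow in the frame of saucer_red above 0 m and ((y of diya_yellow in the frame of stand above -0.09 m and y of diya_red in the frame of stand below -0.09 m) or (y of diya_yellow in the frame of stand above 0 m and y of diya_red in the frame of stand below 0 m) or (y of diya_yellow in the frame of stand above 0.09 m and y of diya_red in the frame of stand below 0.09 m))) or (y of saucer_yellow in the frame of saucer_red below 0 m and ((y of diya_red in the frame of stand above -0.09 m and y of diya_yellow in the frame of stand below -0.09 m) or (y of diya_red in the frame of stand above 0 m and y of diya_yellow in the frame of stand below 0 m) or (y of diya_red in the frame of stand above 0.09 m and y of diya_yellow in the frame of stand below 0.09 m)))) and ((y of saucer_yellow in the frame of saucer_blue above 0 m and ((y of diya_yellow in the frame of stand above -0.09 m and y of diya_blue in the frame of stand below -0.09 m) or (y of diya_yellow in the frame of stand above 0 m and y of diya_blue in the frame of stand below 0 m) or (y of diya_yellow in the frame of stand above 0.09 m and y of diya_blue in the frame of stand below 0.09 m))) or (y of saucer_yellow in the frame of saucer_blue below 0 m and ((y of diya_blue in the frame of stand above -0.09 m and y of diya_yellow in the frame of stand below -0.09 m) or (y of diya_blue in the frame of stand above 0 m and y of diya_yellow in the frame of stand below 0 m) or (y of diya_blue in the frame of stand above 0.09 m and y of diya_yellow in the frame of stand below 0.09 m)))) and ((y of saucer_green in the frame of saucer_red above 0 m and ((y of diya_green in the frame of stand above -0.09 m and y of diya_red in the frame of stand below -0.09 m) or (y of diya_green in the frame of stand above 0 m and y of diya_red in the frame of stand below 0 m) or (y of diya_green in the frame of stand above 0.09 m and y of diya_red in the frame of stand below 0.09 m))) or (y of saucer_green in the frame of saucer_red below 0 m and ((y of diya_red in the frame of stand above -0.09 m and y of diya_green in the frame of stand below -0.09 m) or (y of diya_red in the frame of stand above 0 m and y of diya_green in the frame of stand below 0 m) or (y of diya_red in the frame of stand above 0.09 m and y of diya_green in the frame of stand below 0.09 m)))) and ((y of saucer_green in the frame of saucer_blue above 0 m and ((y of diya_green in the frame of stand above -0.09 m and y of diya_blue in the frame of stand below -0.09 m) or (y of diya_green in the frame of stand above 0 m and y of diya_blue in the frame of stand below 0 m) or (y of diya_green in the frame of stand above 0.09 m and y of diya_blue in the frame of stand below 0.09 m))) or (y of saucer_green in the frame of saucer_blue below 0 m and ((y of diya_blue in the frame of stand above -0.09 m and y of diya_green in the frame of stand below -0.09 m) or (y of diya_blue in the frame of stand above 0 m and y of diya_green in the frame of stand below 0 m) or (y of diya_blue in the frame of stand above 0.09 m and y of diya_green in the frame of stand below 0.09 m)))) and ((y of saucer_green in the frame of saucer_yellow above 0 m and ((y of diya_green in the frame of stand above -0.09 m and y of diya_yellow in the frame of stand below -0.09 m) or (y of diya_green in the frame of stand above 0 m and y of diya_yellow in the frame of stand below 0 m) or (y of diya_green in the frame of stand above 0.09 m and y of diya_yellow in the frame of stand below 0.09 m))) or (y of saucer_green in the frame of saucer_yellow below 0 m and ((y of diya_yellow in the frame of stand above -0.09 m and y of diya_green in the frame of stand below -0.09 m) or (y of diya_yellow in the frame of stand above 0 m and y of diya_green in the frame of stand below 0 m) or (y of diya_yellow in the frame of stand above 0.09 m and y of diya_green in the frame of stand below 0.09 m))))); the robot touches nothing.
It fails at once if a diya is dropped: let go and falling faster than 0.6 m/s ((linear speed of diya_red above 0.6 m/s and contact force between the fingers and diya_red below 0.05 N) or (linear speed of diya_blue above 0.6 m/s and contact force between the fingers and diya_blue below 0.05 N) or (linear speed of diya_yellow above 0.6 m/s and contact force between the fingers and diya_yellow below 0.05 N) or (linear speed of diya_green above 0.6 m/s and contact force between the fingers and diya_green below 0.05 N)).
It fails at once if the conch is pushed more than 20 mm from its place or tipped (distance of conch from where it was at the start of the episode above 0.02 m or angle between conch's own z axis and vertical above 0.3 rad).
It also fails if it takes over 96 s, if anything falls off the work surface, if the arm or the gripper's body presses on something with over 40 N, if the wrist force passes 120 N, or if a joint passes its speed limit or range.

ROBOT

A 6-joint arm with a two-finger parallel gripper is mounted at the origin on the work surface. World frame = base frame: x ahead of the robot, y to its left, z up, the work surface at z = 0. Lengths are in mm, angles in rad, forces in N, time in s.
With the tool pointing down it reaches from about 350 to 975 mm from the base axis. Payload 7.1 kg.
Tool frame: the origin (TCP) lies at the very end of the fingers, on their centre line; the grasp point (between the pads) lies 19 mm behind it; x points along the fingers, z is the direction in which the jaws open and shut, and the axes are right-handed (so a half turn about x gives the same grasp; the last joint's range is limited). The gripper opens to 88 mm and grips with 3 to 60 N. Pads are 20 mm wide; open, the fingers measure 115 mm over their backs; the gripper's body (75 mm by 178 mm) begins 61 mm behind the grasp point.
Start: joints at [-1.216, 0.423, 1.63, -0, 1.089, -0.019], TCP at [228.238, -581.818, 222.675] pointing down, gripper open.
Joint ranges: [-3, 3], [-0.9, 2.11], [0.09, 2.58], [-1.31, 4.45], [0.11, 2.69], [-2.54, 2.54]. Speed limits (rad/s): [2.39, 2.39, 3.01, 3.14, 3.14, 3.14].

INTERFACE

Orientations are given as a rotation vector (axis times angle).
In Python, from workcell import * gives the robot as it stands.
- The arm moves only by the shell command python3 -m crank 'ROWS'. ROWS is JSON, a list of rows, each a list of 3 entries, a list of its own where there are three numbers: the shift along the tool's x, y, z in cm, then the turn, a rotation vector about the tool's x, y, z in degrees, then the finger opening in cm, from 0 to 8.78. In form: [[[dx, dy, dz], [rx, ry, rz], claw], ...]. A call has 1 to 5 rows; each row shifts and turns the commanded pose from where the row before left it, along the tool's axes as they then stand; what a row does not reach is not made up. A row lasts 1/8 s, in which the tool goes at most 62.5 mm and 10.7 degrees, less where a joint would pass 70% of its speed; a pose out of reach is approached as far as the arm can. A call with a gripper value outside its range is refused whole. The fingers move at their own pace and stop on an object; the grip force is fixed at half the most. Time passes only in rows, so rows that do not move let the fingers close. It gives the time, the measured TCP pose, the force and the opening at its end, in the units of the state.
- get_obs(): the state, without advancing time (a new reading comes with each control period).
- get_image(name): name is "side" or "top"; returns a dict with "pixels" (384x512x3 uint8, red, green, blue), "mtx" (3x3 intrinsics, pixels), "view" (4x4, takes a point from world to camera coordinates). Camera axes: x right, y down, z forward; pixel columns grow to the right and rows downward; lengths in mm; the calibration is good to about 2 mm. A picture is of the moment at which its call begins. There is no depth.
- close_job(): hands the job in, once; it reports no verdict.
The state is a dict: "t": time; "qpos": joint angles; "qvel": joint speeds; "joint_torque": joint torques, N m; "ee_pos": TCP position; "orientation": TCP orientation; "ft_force": force on the tool from outside, world axes, zero at the start; "moment": the same for the moment, N m; "width": finger opening in mm.
Only numpy, scipy, OpenCV 4.12 (cv2) and the standard library are available. Lean on these libraries where they do the work, as an engineer would, in place of code of your own. Each camera call takes 0.05 s, during which the arm holds its last target.

## Working session

There is one attempt and no reset: what is moved stays moved. The work goes in short steps, Python scripts to look and compute and a shell command to move; the robot and the scene stay as the last step left them, time stands still between calls to the robot, and variables do not carry over. Pictures are saved under pics/ and viewed, and the job is handed in when it is done.

```bash
mkdir -p pics; ls; python3 - <<'E'
from workcell import *
import cv2
o=get_obs();print(o)
for n in("top","side"):
    im=get_image(n);cv2.imwrite(f"pics/{n}0.png",im["pixels"][:,:,::-1]);print(n,im["mtx"].round(1).tolist(),im["view"].round(4).tolist())
E
```

```text
pics
{'t': 0.0, 'qpos': array([-1.21596137e+00,  4.23848636e-01,  1.63067924e+00,  2.28049432e-05,
        1.08858364e+00, -1.89966136e-02]), 'qvel': array([ 9.52205573e-05,  1.16171445e-03, -5.82638912e-05,  5.93551267e-04,
        2.70648755e-03,  1.33946308e-03]), 'joint_torque': array([ 3.28155744e-03, -5.44615889e+01, -2.73662317e+01,  6.44871150e-02,
        2.27967073e-02, -1.33162016e-04]), 'ee_pos': array([ 228.08174397, -581.30734725,  221.90105072]), 'orientation': array([ 0.93048065,  1.36443148, -0.92900225]), 'ft_force': array([-1.30427949, -0.32906227, -0.54187479]), 'moment': array([-0.01001134,  0.02657934, -0.01140336]), 'width': 87.92537242848773}
top [[372.0, 0.0, 251.3], [0.0, 372.0, 194.5], [0.0, 0.0, 1.0]] [[0.0001, -0.9997, 0.0224, 29.8296], [-0.9901, -0.0033, -0.14, 481.6358], [0.1401, -0.0222, -0.9899, 1151.3012], [0.0, 0.0, 0.0, 1.0]]
side [[395.2, 0.0, 261.4], [0.0, 395.2, 187.8], [0.0, 0.0, 1.0]] [[-0.8842, -0.4669, -0.0148, 441.6046], [-0.3264, 0.6401, -0.6956, 166.9694], [0.3342, -0.6102, -0.7183, 839.9951], [0.0, 0.0, 0.0, 1.0]]
```

```bash
python3 - <<'E'
import cv2
for n in("top","side"):
    i=cv2.imread(f"pics/{n}0.png");cv2.imwrite(f"pics/{n}0b.png",cv2.resize(i,(800,600),interpolation=cv2.INTER_CUBIC))
E
```

```text
(no output)
```

View pics/top0b.png

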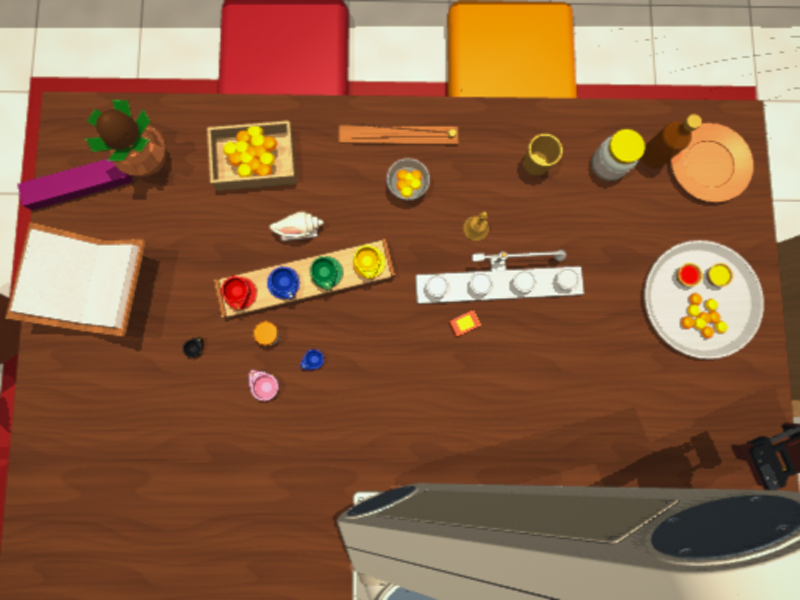

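View pics/side0b.png

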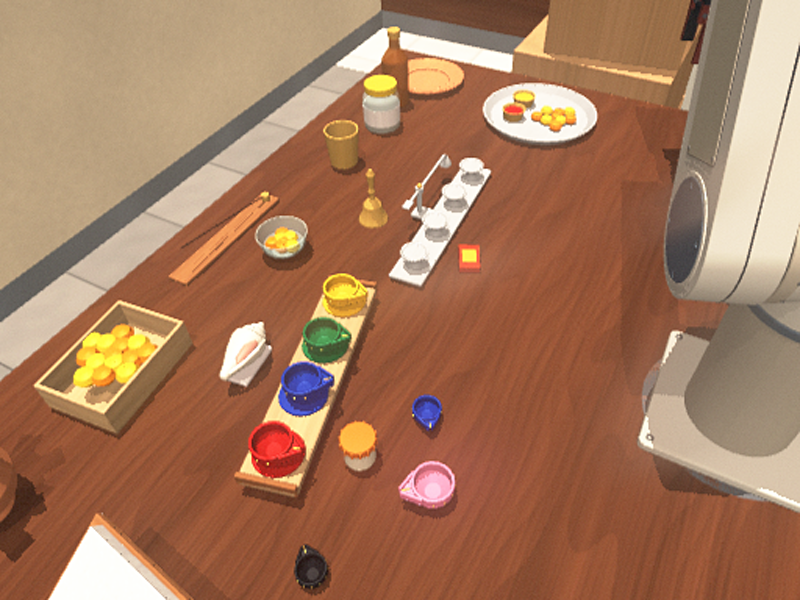

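```bash
python3 - <<'E'
import cv2
i=cv2.imread("pics/top0.png")
cv2.imwrite("pics/topA.png",cv2.resize(i[145:210,130:260],None,fx=6,fy=6,interpolation=cv2.INTER_NEAREST))
cv2.imwrite("pics/topB.png",cv2.resize(i[150:220,255:385],None,fx=6,fy=6,interpolation=cv2.INTER_NEAREST))
i=cv2.imread("pics/side0.png")
cv2.imwrite("pics/sideA.png",cv2.resize(i[165:325,140:260],None,fx=3.7,fy=3.7,interpolation=cv2.INTER_NEAREST))
E
```

```text
(no output)
```

View pics/topA.png

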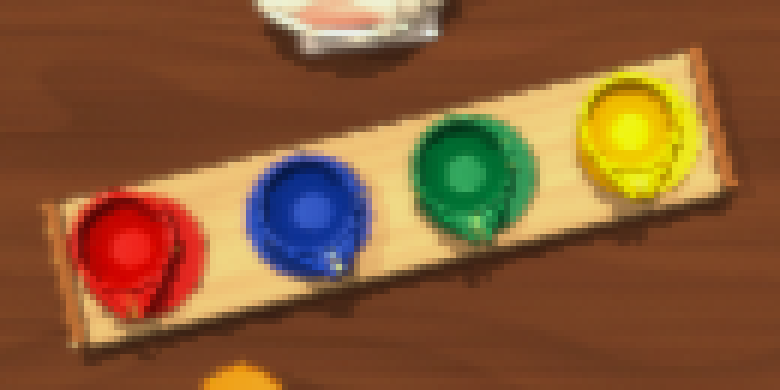

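View pics/topB.png

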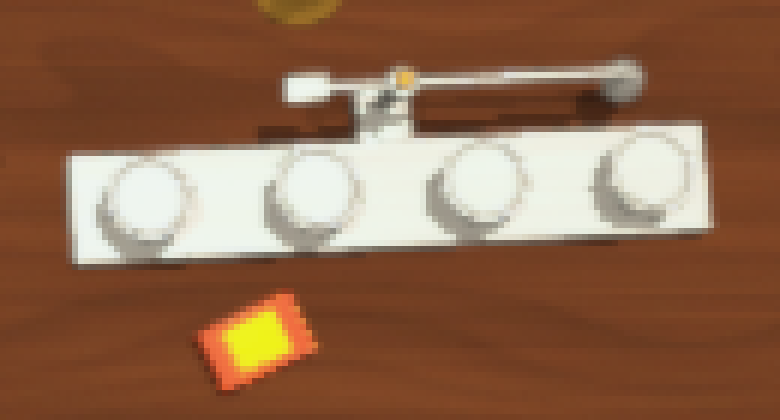

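View pics/sideA.png

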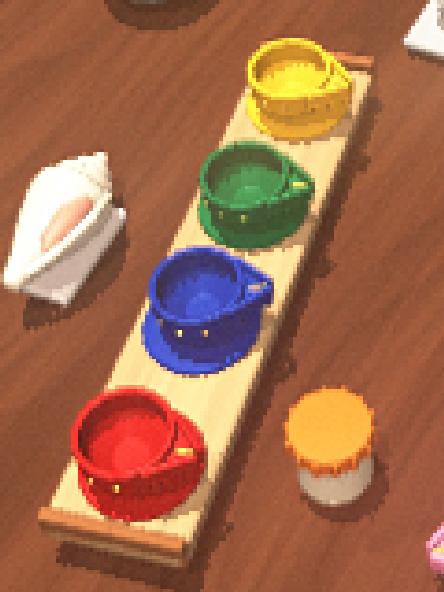

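```bash
cat > h.py <<'E'
import numpy as np, cv2
from workcell import *
def cam(n):
    im=get_image(n);return im["pixels"],np.array(im["mtx"]),np.array(im["view"])
def ray(px,K,V,z):
    px=np.atleast_2d(px).astype(float);d=np.c_[px,np.ones(len(px))]@np.linalg.inv(K).T@V[:3,:3]
    c=-V[:3,:3].T@V[:3,3];return c+d*((z-c[2])/d[:,2])[:,None]
def proj(P,K,V):
    p=np.atleast_2d(P)@V[:3,:3].T+V[:3,3];p=p@K.T;return p[:,:2]/p[:,2:]
def circ(c,r,n=40):
    t=np.linspace(0,2*np.pi,n);return np.c_[c[0]+r*np.cos(t),c[1]+r*np.sin(t),np.full(n,c[2])]
E
python3 - <<'E'
from h import *
p,K,V=cam("top")
# rack corners (crop/6+off); z 38
c=np.array([[42,205],[80,350],[738,187],[697,47]])/6+[130,145]-.5*0
w=ray(c,K,V,38);print("rack",w.round(1).tolist(),[round(np.linalg.norm(w[i]-w[(i+1)%4]),1) for i in range(4)])
c=np.array([[67,155],[74,264],[713,232],[706,123]])/6+[255,150]
for z in(0,20,30):
    w2=ray(c,K,V,z);print("stand",z,w2.round(1).tolist(),[round(np.linalg.norm(w2[i]-w2[(i+1)%4]),1) for i in range(4)])
# dish discs at rim z43
d=np.array([[150,195],[319,190],[486,182],[651,172]])/6+[255,150]
w3=ray(d,K,V,43);print("dish",w3.round(1).tolist(),np.linalg.norm(np.diff(w3,axis=0),axis=1))
hsv=cv2.cvtColor(p,cv2.COLOR_RGB2HSV)
S,Kk,Vs=cam("side")
E
```

```text
rack [[528.7, 393.2, 38.0], [451.7, 370.1, 38.0], [540.0, 25.3, 38.0], [616.4, 47.3, 38.0]] [np.float64(80.4), np.float64(355.9), np.float64(79.5), np.float64(356.8)]
stand 0 [[548.6, -19.2, 0.0], [488.0, -22.7, 0.0], [507.0, -375.6, 0.0], [568.3, -374.5, 0.0]] [np.float64(60.7), np.float64(353.4), np.float64(61.3), np.float64(355.9)]
stand 20 [[544.8, -17.9, 20.0], [485.2, -21.4, 20.0], [503.9, -368.4, 20.0], [564.1, -367.4, 20.0]] [np.float64(59.7), np.float64(347.6), np.float64(60.3), np.float64(350.0)]
stand 30 [[542.8, -17.3, 30.0], [483.7, -20.7, 30.0], [502.3, -364.9, 30.0], [562.0, -363.8, 30.0]] [np.float64(59.2), np.float64(344.6), np.float64(59.7), np.float64(347.0)]
dish [[519.0, -60.4, 43.0], [522.0, -150.4, 43.0], [526.7, -239.7, 43.0], [532.5, -328.4, 43.0]] [90.01129626 89.43345472 88.8691702 ]
```

```bash
cat > ov.py <<'E'
from h import *
RC=np.array([534.2,209.]);RY=np.radians(14.3);SC=np.array([525,-194.6]);SY=np.radians(3.0)
ly=lambda a:np.array([-np.sin(a),np.cos(a)])
Y=[135,45,-45,-135]
SAU=[RC+ly(RY)*y for y in Y];DI=[SC+ly(SY)*y for y in Y]
def overlay(tag,boxes):
    for n in("top","side"):
        p,K,V=cam(n);img=p[:,:,::-1].copy()
        for nm,(x0,x1,y0,y1) in boxes[n].items():
            f=min(790/(x1-x0),590/(y1-y0));f=int(f)
            c=cv2.resize(img[y0:y1,x0:x1],None,fx=f,fy=f,interpolation=cv2.INTER_NEAREST)
            def dr(P,col):
                q=((proj(P,K,V)+.5-[x0,y0])*f).astype(np.int32);cv2.polylines(c,[q],False,col,1)
            for s in SAU: dr(circ([*s,67],27),(255,255,255));dr(circ([*s,35],34),(255,0,255))
            for s in DI: dr(circ([*s,43],23.5),(0,0,255));dr(circ([*s,43],21.5),(255,0,0))
            cv2.imwrite(f"pics/{tag}_{n}{nm}.png",c)
BX={"top":{"A":(130,260,145,210),"B":(255,385,150,220)},"side":{"A":(140,260,165,325),"B":(240,330,90,190)}}
E
python3 - <<'E'
from ov import *
print(np.round(SAU,1).tolist(),np.round(DI,1).tolist())
overlay("o1",BX)
E
```

```text
[[500.9, 339.8], [523.1, 252.6], [545.3, 165.4], [567.5, 78.2]] [[517.9, -59.8], [522.6, -149.7], [527.4, -239.5], [532.1, -329.4]]
```

View pics/o1_topA.png

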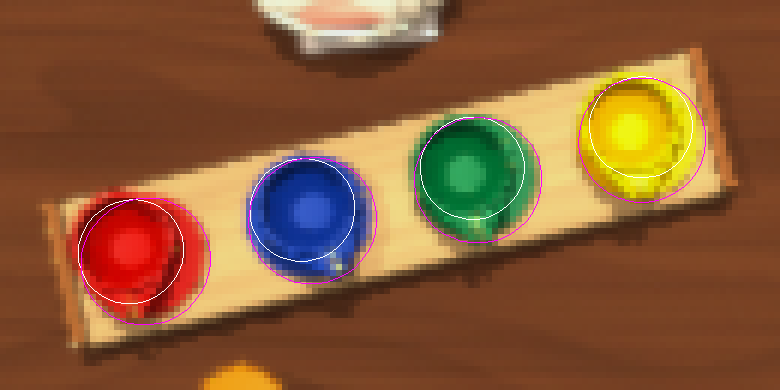

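View pics/o1_topB.png

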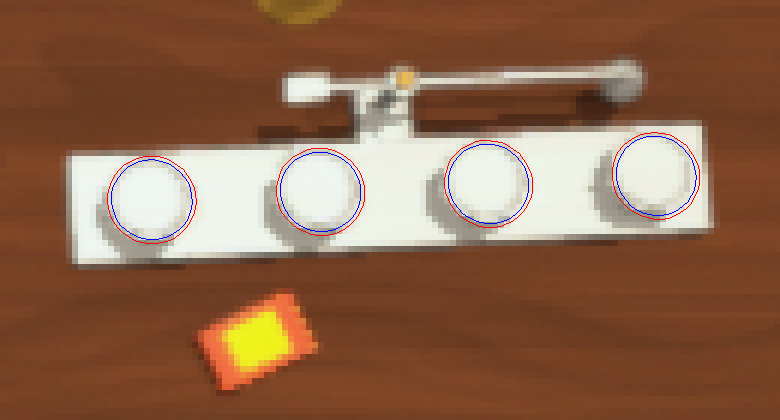

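View pics/o1_sideA.png

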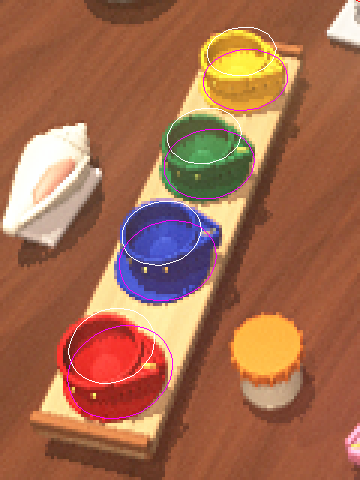

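View pics/o1_sideB.png

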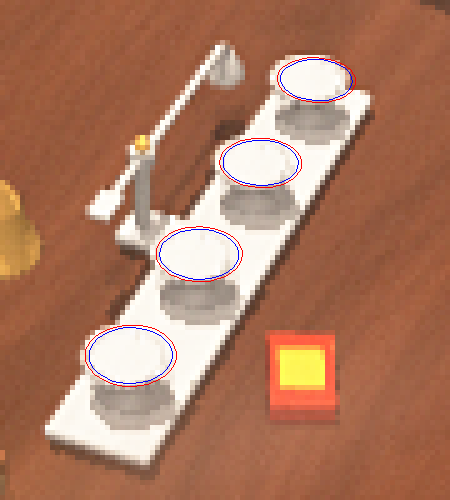

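```bash
python3 - <<'E'
from ov import *
rows=[]
for n in("top","side"):
    p,K,V=cam(n);img=p[:,:,::-1]
    r=[]
    for i,s in enumerate(SAU):
        u=proj([*s,60],K,V)[0].round().astype(int);h=16 if n=="top" else 18
        print(n,i,u-h)
        c=cv2.resize(img[u[1]-h:u[1]+h,u[0]-h:u[0]+h],(396,396),interpolation=cv2.INTER_CUBIC)
        g=np.arange(0,2*h,4)
        for k in g:
            x=int(k*396/(2*h));cv2.putText(c,str(k),(x,10),0,.35,(255,255,255),1);cv2.putText(c,str(k),(0,x+10),0,.35,(255,255,255),1)
            cv2.line(c,(x,0),(x,396),(120,120,120),1);cv2.line(c,(0,x),(396,x),(120,120,120),1)
        r.append(c)
    rows.append((n,r))
for n,r in rows:
    cv2.imwrite(f"pics/z_{n}1.png",np.hstack(r[:2]));cv2.imwrite(f"pics/z_{n}2.png",np.hstack(r[2:]))
E
```

```text
top 0 [136 171]
top 1 [164 164]
top 2 [192 157]
top 3 [220 150]
side 0 [159 263]
side 1 [176 226]
side 2 [190 194]
side 3 [202 166]
```

View pics/z_top1.png

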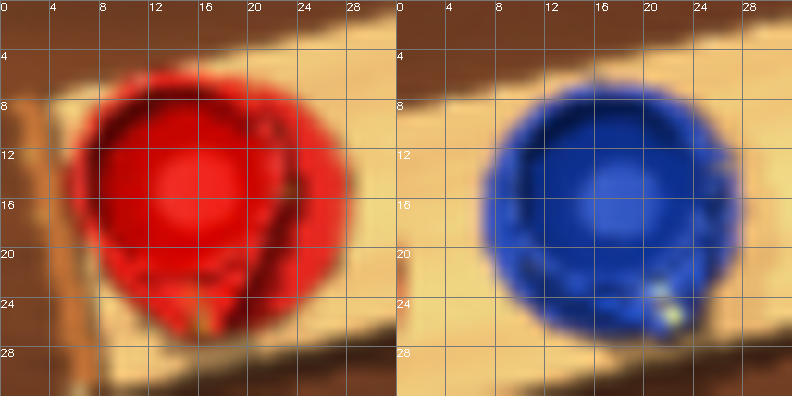

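View pics/z_top2.png

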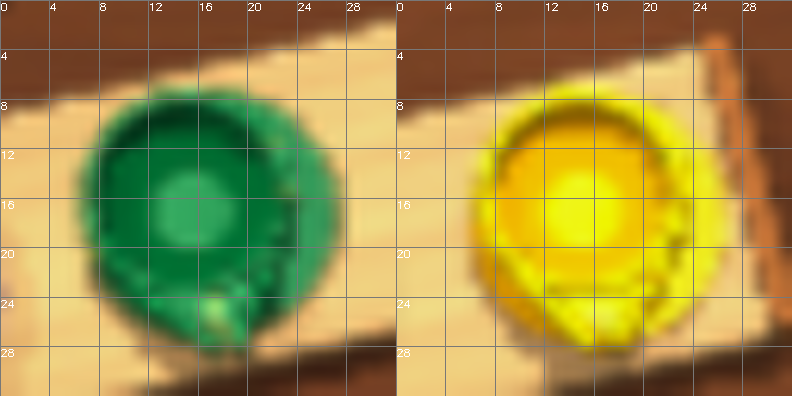

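View pics/z_side1.png

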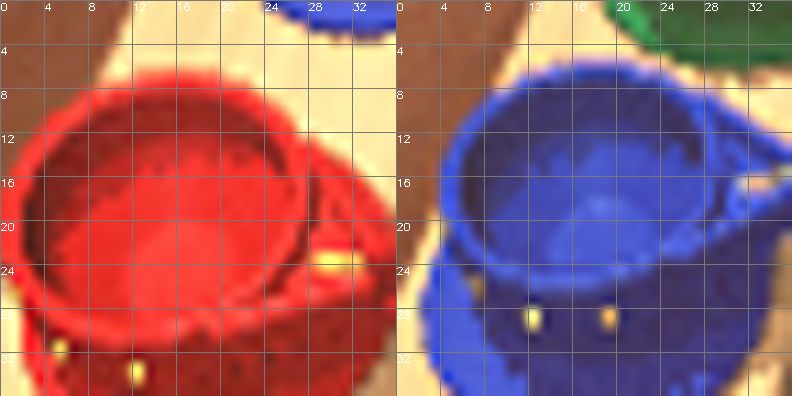

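View pics/z_side2.png

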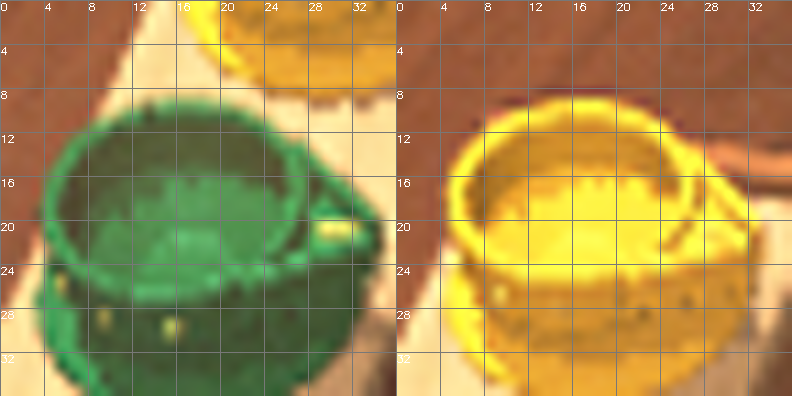

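```bash
python3 - <<'E'
from ov import *
T=np.array([[136,171],[164,164],[192,157],[220,150]])+[[14.9,15],[17,16],[15.6,16],[15.2,15.9]]
S=np.array([[159,263],[176,226],[190,194],[202,166]])+[[15,19],[16.5,15.8],[16,18],[16,17.2]]
_,K,V=cam("top");_,K2,V2=cam("side")
for o in(0,.5):
    a=ray(T-o,K,V,67)[:,:2];b=ray(S-o,K2,V2,67)[:,:2]
    print(o,a.round(1).tolist(),b.round(1).tolist(),((a+b)/2).round(1).tolist())
    for w in(a,b):
        d=w[0]-w[3];print(np.linalg.norm(d),np.degrees(np.arctan2(-d[0],d[1])),w.mean(0))
sd=np.array([[130,355],[199,253.5],[260,162.5],[315.5,79]])/5+[240,90]
for o in(0,.5):
  b=ray(sd-o,K2,V2,43)[:,:2];d=b[0]-b[3];print(b.round(1).tolist(),np.degrees(np.arctan2(-d[0],d[1])),b.mean(0))
E
```

```text
0 [[502.2, 341.3], [521.4, 249.3], [543.8, 167.4], [566.8, 81.8]] [[502.4, 346.8], [525.0, 253.2], [544.8, 172.8], [569.0, 85.1]] [[502.3, 344.0], [523.2, 251.2], [544.3, 170.1], [567.9, 83.4]]
267.47195378314143 13.986824780090751 [533.55760398 209.93969642]
269.93770893381827 14.271914875943201 [535.2857109  214.47628062]
0.5 [[503.7, 342.9], [522.9, 250.9], [545.4, 169.0], [568.4, 83.3]] [[503.9, 346.3], [526.6, 252.6], [546.6, 172.1], [570.9, 84.3]] [[503.8, 344.6], [524.8, 251.7], [546.0, 170.6], [569.7, 83.8]]
267.5000025514471 13.99206775683533 [535.12996406 211.52177138]
270.4727757801458 14.340958822872171 [537.00129415 213.82757694]
[[516.4, -58.6], [520.7, -148.5], [525.5, -237.9], [530.6, -328.3]] 3.014024779422193 [ 523.29262701 -193.32692   ]
[[518.4, -59.7], [522.9, -149.9], [527.8, -239.4], [533.0, -330.0]] 3.0835381304747305 [ 525.50459832 -194.74605155]
```

```bash
cat > g.py <<'E'
from h import *
from scipy.spatial.transform import Rotation as Ro
import sys
def st():
    o=get_obs();R=Ro.from_rotvec(o["orientation"]).as_matrix();return o,R
def to(x,y,z,yaw):
    """yaw deg: direction of the jaw axis (tool z) angle from world +y or -y (nearest)"""
    o,R=st();p=o["ee_pos"]
    best=None
    for s in(1,-1):
        a=np.radians(yaw);jz=s*np.array([-np.sin(a),np.cos(a),0]);tx=np.array([0,0,-1.]);ty=np.cross(jz,tx)
        T=np.c_[tx,ty,jz];rv=np.degrees(Ro.from_matrix(R.T@T).as_rotvec())
        if best is None or np.linalg.norm(rv)<np.linalg.norm(best[0]):best=(rv,T)
    rv,T=best;d=np.array([x,y,z])-p
    print("t",o["t"],"pos",p.round(1),"w",round(o["width"],1),"F",o["ft_force"].round(1),"q",o["qpos"].round(2))
    print("turn(deg)",rv.round(1),"shift before turn cm",(R.T@d/10).round(2),"after turn",(T.T@d/10).round(2))
E
python3 - <<'E'
from g import *
o,R=st();print(R.round(3))
to(503.8,344.6,150,14.2)
E
```

```text
[[-0.     0.931  0.365]
 [ 0.     0.365 -0.931]
 [-1.     0.    -0.   ]]
t 0.5 pos [ 228.2 -581.8  222.7] w 87.9 F [-0.9 -0.1 -0.2] q [-1.22  0.42  1.63  0.    1.09 -0.02]
turn(deg) [ 7.2 -0.  -0. ] shift before turn cm [  7.27  59.48 -76.18] after turn [  7.27  49.44 -83.05]
```

```bash
python3 -m crank '[[[0,0,0],[7.2,0,0],7.4],[[0,2,-2],[0,0,0],7.4]]'; python3 - <<'E'
from g import *
to(569.7,83.8,130,14.2)
E
```

```text
t: 0.75
ee_pos: [242.3, -558.4, 222.7]
orientation: [1.026, 1.314, -1.027]
ft_force: [0.7, 0.4, -0.3]
width: 74.2
t 0.75 pos [ 242.3 -558.4  222.7] w 74.2 F [ 0.7  0.4 -0.3] q [-1.18  0.4   1.67 -0.    1.07  0.15]
turn(deg) [-0.2  0.1  0. ] shift before turn cm [  9.21  47.34 -54.37] after turn [  9.27  47.49 -54.23]
```

```bash
python3 -m crank '[[[0,2,-2.3],[0,0,0],7.4],[[0,3,-3.5],[0,0,0],7.4],[[0,3,-3.5],[0,0,0],7.4],[[0,3,-3.5],[0,0,0],7.4],[[0,3,-3.5],[0,0,0],7.4]]';python3 -m crank '[[[0,3,-3.5],[0,0,0],7.4],[[0,3,-3.5],[0,0,0],7.4],[[0,3,-3.5],[0,0,0],7.4],[[0,3,-3.5],[0,0,0],7.4],[[0,3,-3.5],[0,0,0],7.4]]'; python3 - <<'E'
from g import *
to(569.7,83.8,130,14.2)
E
```

```text
t: 1.38
ee_pos: [339.0, -363.9, 222.9]
orientation: [1.025, 1.316, -1.025]
ft_force: [0.8, -0.0, 0.2]
width: 73.9
t: 2.0
ee_pos: [441.5, -157.3, 223.0]
orientation: [1.025, 1.316, -1.024]
ft_force: [1.3, -1.7, 0.3]
width: 74.3
t 2.0 pos [ 441.5 -157.3  223. ] w 74.3 F [ 1.3 -1.7  0.3] q [-0.37  0.19  1.97 -0.    0.98  0.96]
turn(deg) [ 0.  0. -0.] shift before turn cm [  9.3   18.35 -20.23] after turn [  9.3   18.35 -20.23]
```

```bash
python3 -m crank '[[[1.8,3.6,-4],[0,0,0],7.4],[[1.8,3.6,-4],[0,0,0],7.4],[[1.8,3.6,-4],[0,0,0],7.4],[[1.8,3.6,-4],[0,0,0],7.4],[[1.8,3.6,-4],[0,0,0],7.4]]';python3 -m crank '[[[0.3,0.3,-0.2],[0,0,0],7.4],[[0,0,0],[0,0,0],7.4]]'; python3 - <<'E'
from g import *
to(569.7,83.8,130,14.2)
for n in("top","side"):
    p,K,V=cam(n);q=proj(st()[0]["ee_pos"],K,V)[0];print(n,q)
    x,y=q.astype(int);cv2.imwrite(f"pics/y1{n}.png",cv2.resize(p[y-60:y+60,x-60:x+60,::-1],(590,590),interpolation=cv2.INTER_CUBIC))
E
```

```text
t: 2.62
ee_pos: [567.1, 81.2, 132.3]
orientation: [1.025, 1.316, -1.024]
ft_force: [0.7, -1.0, 0.1]
width: 73.9
t: 2.88
ee_pos: [568.1, 82.0, 129.3]
orientation: [1.023, 1.317, -1.025]
ft_force: [-0.5, 1.2, 0.1]
width: 73.6
t 2.875 pos [568.1  82.  129.3] w 73.6 F [-0.5  1.2  0.1] q [ 0.12  0.47  1.81 -0.    0.86  1.44]
turn(deg) [0.1 0.  0.1] shift before turn cm [-0.07  0.2  -0.14] after turn [-0.07  0.2  -0.14]
top [234.8899237  160.89230526]
side [216.63144487 162.38595096]
```

View pics/y1side.png

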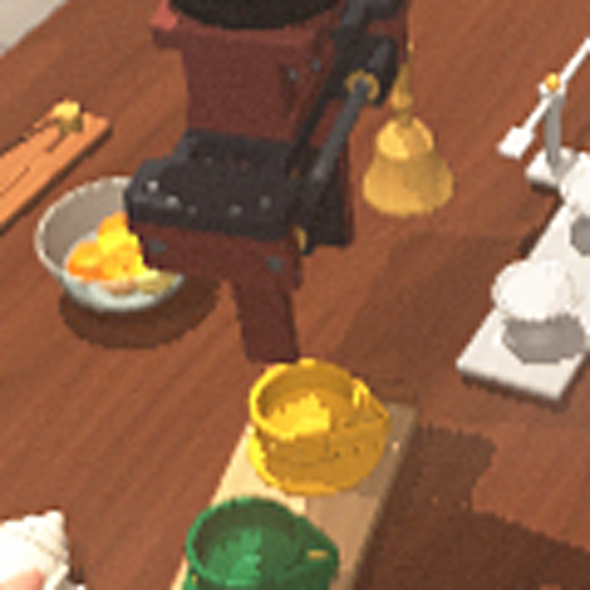

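View pics/y1top.png

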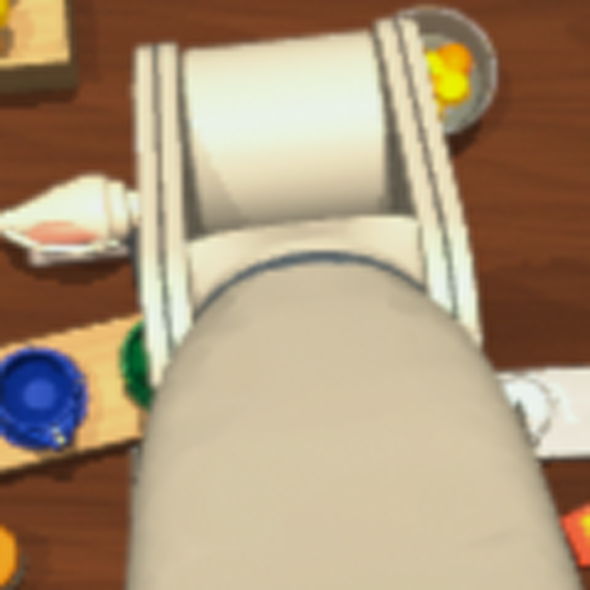

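```bash
python3 - <<'E'
from g import *
_,K,V=cam("side")
p,R=st();p=p["ee_pos"]
for d in(37,43.5,50):
  print(d,[(proj(p-R[:,2]*d+R[:,1]*e,K,V)[0].round(1)).tolist() for e in(-10,0,10)])
E
```

```text
37 [[215.6, 174.1], [211.3, 173.4], [206.9, 172.7]]
43.5 [[214.7, 176.1], [210.3, 175.4], [206.0, 174.7]]
50 [[213.7, 178.2], [209.3, 177.5], [205.0, 176.8]]
```

```bash
python3 -m crank '[[[2,0.2,-0.15],[0,0,0],7.4],[[3,0,0],[0,0,0],7.4],[[2.4,0,0],[0,0,0],7.4],[[1.2,0,0],[0,0,0],7.4],[[0,0,0],[0,0,0],7.4]]'; python3 - <<'E'
from g import *
to(569.7,83.8,43,14.2)
p,K,V=cam("side");q=proj(st()[0]["ee_pos"],K,V)[0]
x,y=q.astype(int);cv2.imwrite(f"pics/y2side.png",cv2.resize(p[y-40:y+40,x-40:x+40,::-1],(590,590),interpolation=cv2.INTER_CUBIC))
E
```

```text
t: 3.65
ee_pos: [569.4, 83.7, 42.6]
orientation: [1.024, 1.318, -1.026]
ft_force: [1.6, 0.4, 0.4]
width: 74.0
t 3.65 pos [569.4  83.7  42.6] w 74.0 F [1.6 0.4 0.4] q [ 0.13  0.61  1.83 -0.    0.7   1.45]
turn(deg) [-0.  -0.   0.1] shift before turn cm [-0.04  0.03 -0.01] after turn [-0.04  0.03 -0.01]
```

View pics/y2side.png

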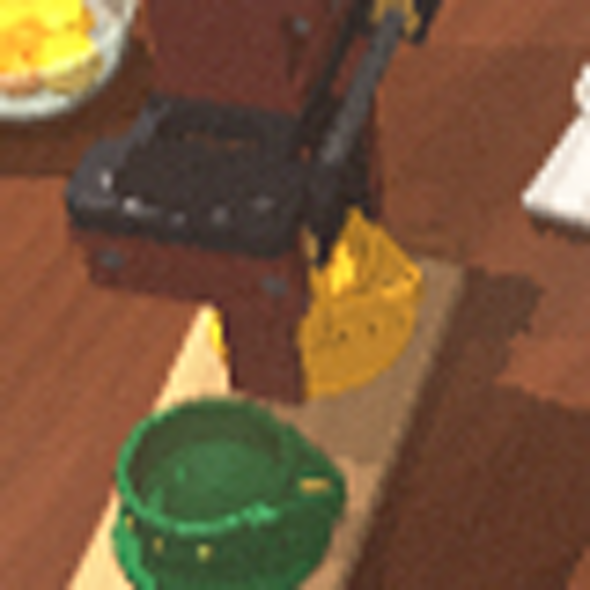

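Finger sits between yellow and green, clear of both. Closing.

```bash
python3 -m crank '[[[0,0,0],[0,0,0],4.5],[[0,0,0],[0,0,0],4.5],[[0,0,0],[0,0,0],4.5],[[0,0,0],[0,0,0],4.5]]'; python3 -m crank '[[[-1,0,0],[0,0,0],4.5],[[-2,0,0],[0,0,0],4.5],[[-3,0,0],[0,0,0],4.5],[[-2,0,0],[0,0,0],4.5],[[0,0,0],[0,0,0],4.5]]'; python3 - <<'E'
from g import *
to(531+2,-193.9-135,120,3.05)
p,K,V=cam("side");q=proj(st()[0]["ee_pos"],K,V)[0]
x,y=q.astype(int);cv2.imwrite(f"pics/y3side.png",cv2.resize(p[y-50:y+50,x-50:x+50,::-1],(590,590),interpolation=cv2.INTER_CUBIC))
E
```

```text
t: 4.2
ee_pos: [570.8, 84.2, 44.5]
orientation: [1.025, 1.315, -1.023]
ft_force: [-0.0, 1.0, 6.8]
width: 53.7
t: 4.82
ee_pos: [571.6, 84.2, 126.3]
orientation: [1.027, 1.313, -1.021]
ft_force: [1.0, 0.2, -0.6]
width: 53.9
t 4.825 pos [571.6  84.2 126.3] w 53.9 F [ 1.   0.2 -0.6] q [ 0.13  0.48  1.8  -0.    0.85  1.45]
turn(deg) [11.2  0.  -0.3] shift before turn cm [  0.59 -13.89  39.1 ] after turn [ 0.63 -6.05 41.05]
```

View pics/y3side.png

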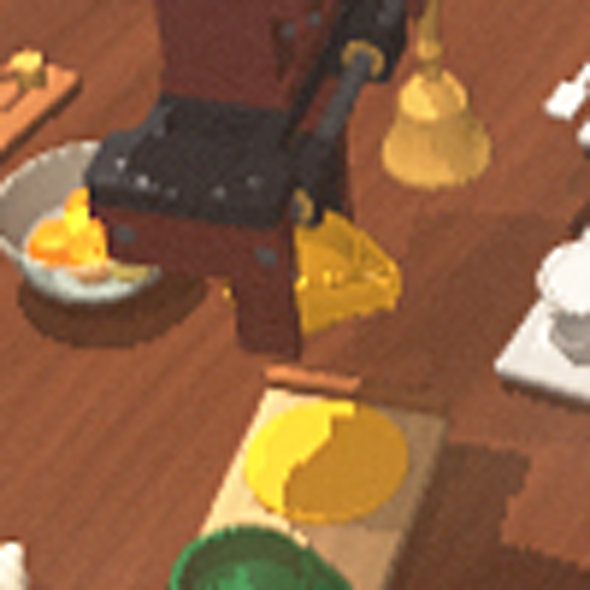

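```bash
python3 - <<'E'
from g import *
_,K,V=cam("top");_,K2,V2=cam("side")
print("base",ray([373*.64,215*.64],K2,V2,0))
for z in(0,40,60,80,100): print(z,ray([483*.64,215*.64],K,V,z),ray([370*.64,172*.64],K2,V2,z))
to(533.2,-328.7,120,3.05)
E
```

```text
base [[ 6.56398377e+02 -1.55181134e+02  1.13686838e-13]]
0 [[ 679.98461105 -164.46268263    0.        ]] [[ 731.30966803 -272.1558013     0.        ]]
40 [[ 667.90457417 -157.12172898   40.        ]] [[ 700.06530946 -223.45311087   40.        ]]
60 [[ 661.86455573 -153.45125216   60.        ]] [[ 684.44313018 -199.10176565   60.        ]]
80 [[ 655.82453729 -149.78077533   80.        ]] [[ 668.8209509  -174.75042044   80.        ]]
100 [[ 649.78451885 -146.1102985   100.        ]] [[ 653.19877161 -150.39907522  100.        ]]
t 4.975 pos [569.7  84.  123.3] w 53.8 F [-0.   0.1 -2.2] q [ 0.13  0.48  1.81 -0.    0.85  1.45]
turn(deg) [11.2 -0.   0. ] shift before turn cm [  0.34 -13.67  39.11] after turn [ 0.33 -5.84 41.01]
```

```bash
python3 -m crank '[[[0,0,0],[5.6,0,0],4.5],[[0,0,0],[5.6,0,0],4.5],[[0,-0.3,2],[0,0,0],4.5],[[0,-0.6,4],[0,0,0],4.5],[[0,-0.7,5],[0,0,0],4.5]]';python3 -m crank '[[[0,-0.7,5],[0,0,0],4.5],[[0,-0.7,5],[0,0,0],4.5],[[0,-0.7,5],[0,0,0],4.5],[[0,-0.7,5],[0,0,0],4.5],[[0,-0.7,5],[0,0,0],4.5]]'; python3 -m crank '[[[0,-0.5,3.5],[0,0,0],4.5],[[0,-0.2,1.5],[0,0,0],4.5],[[0,0,0],[0,0,0],4.5],[[0,0,0],[0,0,0],4.5]]'; python3 - <<'E'
from g import *
to(533.2,-328.7,70,3.05)
E
```

```text
t: 5.6
ee_pos: [559.2, -28.2, 123.0]
orientation: [1.167, 1.236, -1.168]
ft_force: [-0.4, -0.5, -0.8]
width: 54.1
t: 6.22
ee_pos: [536.6, -280.6, 123.0]
orientation: [1.169, 1.236, -1.17]
ft_force: [0.5, -0.5, -0.7]
width: 53.9
t: 6.72
ee_pos: [533.5, -327.2, 123.3]
orientation: [1.17, 1.235, -1.17]
ft_force: [-0.4, 0.7, -0.5]
width: 53.6
t 6.725 pos [ 533.5 -327.2  123.3] w 53.6 F [-0.4  0.7 -0.5] q [-0.57  0.55  1.69  0.    0.91  0.95]
turn(deg) [ 0. -0.  0.] shift before turn cm [ 5.33 -0.04  0.15] after turn [ 5.33 -0.04  0.15]
```

Lower to tip z≈70 and look at the alignment.

```bash
python3 -m crank '[[[2,0,0.15],[0,0,0],4.5],[[2,0,0],[0,0,0],4.5],[[1.3,0,0],[0,0,0],4.5],[[0,0,0],[0,0,0],4.5],[[0,0,0],[0,0,0],4.5]]'; python3 - <<'E'
from g import *
to(533.2,-328.7,49,3.05)
p,K,V=cam("side");q=proj(st()[0]["ee_pos"],K,V)[0]
x,y=q.astype(int);y+=8;cv2.imwrite(f"pics/y4side.png",cv2.resize(p[y-35:y+35,x-35:x+35,::-1],(590,590),interpolation=cv2.INTER_CUBIC))
E
```

```text
t: 7.35
ee_pos: [534.1, -330.0, 70.7]
orientation: [1.17, 1.233, -1.17]
ft_force: [1.0, -0.5, -1.0]
width: 53.5
t 7.35 pos [ 534.1 -330.    70.7] w 53.5 F [ 1.  -0.5 -1. ] q [-0.57  0.62  1.71  0.    0.81  0.95]
turn(deg) [-0.  0. -0.] shift before turn cm [ 2.17 -0.09 -0.14] after turn [ 2.17 -0.09 -0.14]
```

View pics/y4side.png

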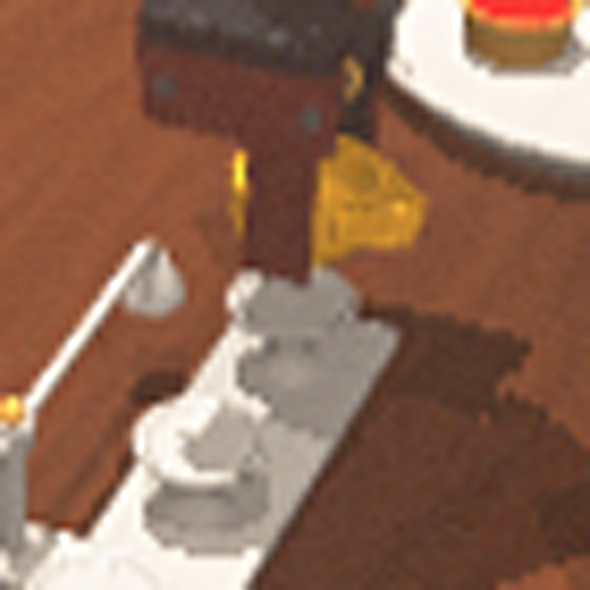

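```bash
python3 -m crank '[[[1,-0.05,-0.07],[0,0,0],4.5],[[0.7,0,0],[0,0,0],4.5],[[0.2,0,0],[0,0,0],4.5],[[0,0,0],[0,0,0],4.5],[[0,0,0],[0,0,0],4.5]]'; python3 - <<'E'
from g import *
to(533.2,-328.7,49,3.05)
E
```

```text
t: 8.02
ee_pos: [533.5, -329.3, 51.8]
orientation: [1.17, 1.233, -1.17]
ft_force: [0.2, -0.6, -1.5]
width: 53.9
t 8.025 pos [ 533.5 -329.3   51.8] w 53.9 F [ 0.2 -0.6 -1.5] q [-0.57  0.65  1.71  0.    0.78  0.95]
turn(deg) [-0.  0. -0.] shift before turn cm [ 0.28 -0.03 -0.07] after turn [ 0.28 -0.03 -0.07]
```

```bash
python3 -m crank '[[[0.2,0,0],[0,0,0],4.5],[[0,0,0],[0,0,0],4.5],[[0,0,0],[0,0,0],4.5]]';python3 -m crank '[[[0.1,0,0],[0,0,0],4.5],[[0,0,0],[0,0,0],4.5],[[0,0,0],[0,0,0],4.5]]'
```

```text
t: 8.4
ee_pos: [533.4, -329.2, 49.7]
orientation: [1.17, 1.234, -1.17]
ft_force: [0.7, -0.6, -1.4]
width: 53.9
t: 8.78
ee_pos: [533.5, -329.3, 49.5]
orientation: [1.17, 1.233, -1.17]
ft_force: [-1.5, 1.1, 4.7]
width: 54.1
```

```bash
python3 -m crank '[[[0,0,0],[0,0,0],6],[[0,0,0],[0,0,0],7.4],[[0,0,0],[0,0,0],7.4],[[-1,0,0],[0,0,0],7.4],[[-2,0,0],[0,0,0],7.4]]';python3 -m crank '[[[-3,0,0],[0,0,0],7.4],[[-2.5,0,0],[0,0,0],7.4],[[0,0,-2],[0,0,0],7.4],[[0,0,-4],[0,0,0],7.4],[[0,0,-5],[0,0,0],7.4]]'; python3 - <<'E'
from g import *
to(546,170.6,130,14.2)
p,K,V=cam("side")
x,y=315,100;cv2.imwrite(f"pics/y5side.png",cv2.resize(p[y-35:y+35,x-35:x+35,::-1],(590,590),interpolation=cv2.INTER_CUBIC))
print(proj(circ([533.2,-328.7,72],27,9),K,V).round(1).tolist())
E
```

```text
t: 9.4
ee_pos: [533.0, -329.0, 79.1]
orientation: [1.17, 1.235, -1.171]
ft_force: [0.9, -0.9, -0.0]
width: 74.4
t: 10.02
ee_pos: [526.7, -217.5, 133.2]
orientation: [1.171, 1.234, -1.171]
ft_force: [0.8, 0.1, 0.2]
width: 74.1
t 10.025 pos [ 526.7 -217.5  133.2] w 74.1 F [0.8 0.1 0.2] q [-0.41  0.46  1.81  0.    0.87  1.11]
turn(deg) [-11.3  -0.    0. ] shift before turn cm [  0.34   3.92 -38.66] after turn [  0.32  11.39 -37.15]
[[294.6, 94.9], [294.4, 98.8], [299.2, 101.8], [306.3, 102.1], [311.4, 99.5], [311.4, 95.6], [306.6, 92.7], [299.7, 92.4], [294.6, 94.9]]
```

View pics/y5side.png

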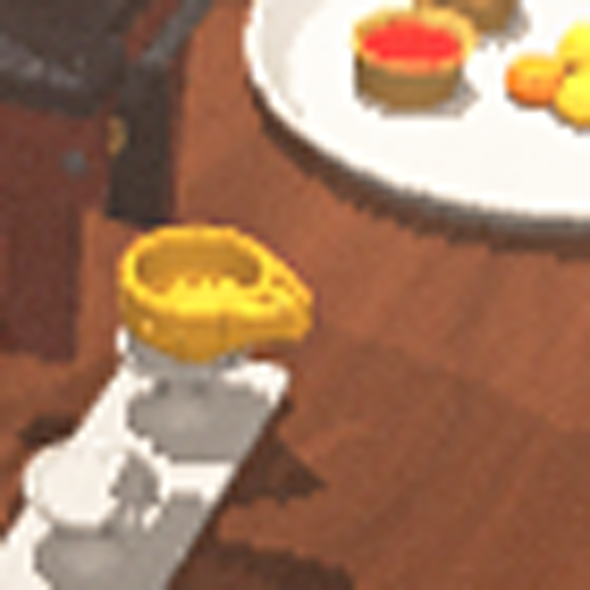

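```bash
python3 -m crank '[[[0,0,0],[-5.6,0,0],7.2],[[0,0,0],[-5.7,0,0],7.2],[[0,1,-3.5],[0,0,0],7.2],[[0,1.5,-5],[0,0,0],7.2],[[0,1.5,-5],[0,0,0],7.2]]';python3 -m crank '[[[0,1.5,-5],[0,0,0],7.2],[[0,1.5,-5],[0,0,0],7.2],[[0,1.5,-5],[0,0,0],7.2],[[0,1.5,-5],[0,0,0],7.2],[[0,1,-3],[0,0,0],7.2]]';python3 -m crank '[[[0,0.5,-0.5],[0,0,0],7.2],[[0,0,0],[0,0,0],7.2],[[0,0,0],[0,0,0],7.2]]'; python3 - <<'E'
from g import *
to(546,170.6,43,14.2)
E
```

```text
t: 10.7
ee_pos: [531.8, -76.6, 133.1]
orientation: [1.023, 1.318, -1.024]
ft_force: [-0.1, 0.9, -0.0]
width: 72.1
t: 11.32
ee_pos: [542.3, 164.3, 133.1]
orientation: [1.021, 1.319, -1.022]
ft_force: [-0.4, -0.0, 0.2]
width: 72.4
t: 11.7
ee_pos: [547.1, 166.5, 133.5]
orientation: [1.023, 1.317, -1.025]
ft_force: [0.0, -0.2, 0.3]
width: 72.1
t 11.7 pos [547.1 166.5 133.5] w 72.1 F [ 0.  -0.2  0.3] q [ 0.27  0.46  1.81 -0.    0.87  1.6 ]
turn(deg) [0.1 0.  0. ] shift before turn cm [ 9.05  0.   -0.43] after turn [ 9.05 -0.   -0.43]
```

```bash
python3 -m crank '[[[2,0,-0.4],[0,0,0],7.2],[[3,0,0],[0,0,0],7.2],[[2,0,0],[0,0,0],7.2],[[0,0,0],[0,0,0],7.2],[[0,0,0],[0,0,0],7.2]]'; python3 - <<'E'
from g import *
to(546,170.6,43,14.2)
p,K,V=cam("side");q=proj(st()[0]["ee_pos"],K,V)[0]
x,y=q.astype(int);cv2.imwrite(f"pics/g2side.png",cv2.resize(p[y-40:y+40,x-40:x+40,::-1],(590,590),interpolation=cv2.INTER_CUBIC))
E
```

```text
t: 12.32
ee_pos: [547.0, 170.8, 64.3]
orientation: [1.024, 1.316, -1.023]
ft_force: [0.1, -0.3, 0.1]
width: 72.1
t 12.325 pos [547.  170.8  64.3] w 72.1 F [ 0.1 -0.3  0.1] q [ 0.28  0.57  1.83 -0.    0.73  1.6 ]
turn(deg) [ 0.1  0.  -0. ] shift before turn cm [ 2.13 -0.1  -0.  ] after turn [ 2.13 -0.1  -0.  ]
```

View pics/g2side.png

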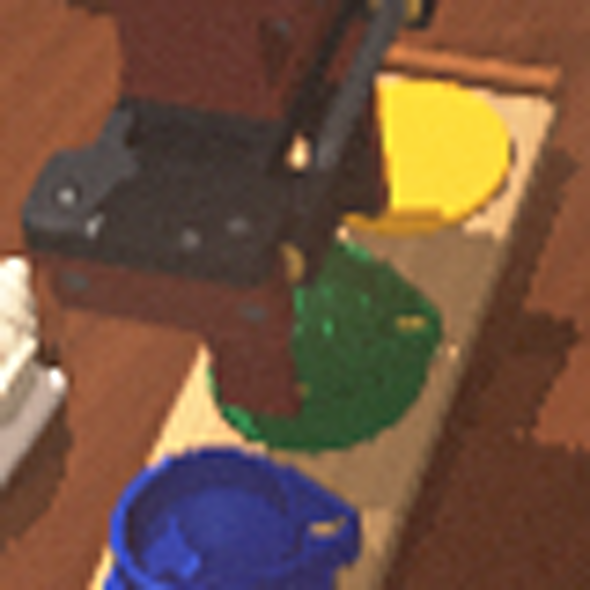

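```bash
python3 -m crank '[[[1.3,-0.1,0],[0,0,0],7.2],[[0.8,0,0],[0,0,0],7.2],[[0,0,0],[0,0,0],7.2],[[0,0,0],[0,0,0],4.5],[[0,0,0],[0,0,0],4.5]]';python3 -m crank '[[[0,0,0],[0,0,0],4.5],[[0,0,0],[0,0,0],4.5],[[0,0,0],[0,0,0],4.5]]'; python3 -m crank '[[[-1,0,0],[0,0,0],4.5],[[-2,0,0],[0,0,0],4.5],[[-3,0,0],[0,0,0],4.5],[[-2,0,0],[0,0,0],4.5],[[0,0,0],[0,0,0],4.5]]'; python3 - <<'E'
from g import *
to(528.4,-238.8,120,3.05)
p,K,V=cam("side");q=proj(st()[0]["ee_pos"],K,V)[0]
x,y=q.astype(int);cv2.imwrite(f"pics/g3side.png",cv2.resize(p[y-50:y+50,x-50:x+50,::-1],(590,590),interpolation=cv2.INTER_CUBIC))
E
```

```text
t: 13.0
ee_pos: [545.8, 171.3, 42.9]
orientation: [1.023, 1.317, -1.023]
ft_force: [-0.2, 1.5, 0.1]
width: 55.4
t: 13.38
ee_pos: [545.8, 171.3, 42.9]
orientation: [1.024, 1.317, -1.023]
ft_force: [1.1, 1.3, 1.5]
width: 54.2
t: 14.0
ee_pos: [546.6, 171.5, 124.5]
orientation: [1.025, 1.315, -1.021]
ft_force: [0.3, -0.6, -0.9]
width: 53.9
t 14.0 pos [546.6 171.5 124.5] w 53.9 F [ 0.3 -0.6 -0.9] q [ 0.28  0.48  1.81 -0.    0.85  1.6 ]
turn(deg) [11.3 -0.  -0.2] shift before turn cm [  0.41 -11.92  39.3 ] after turn [ 0.45 -4.   40.87]
```

View pics/g3side.png

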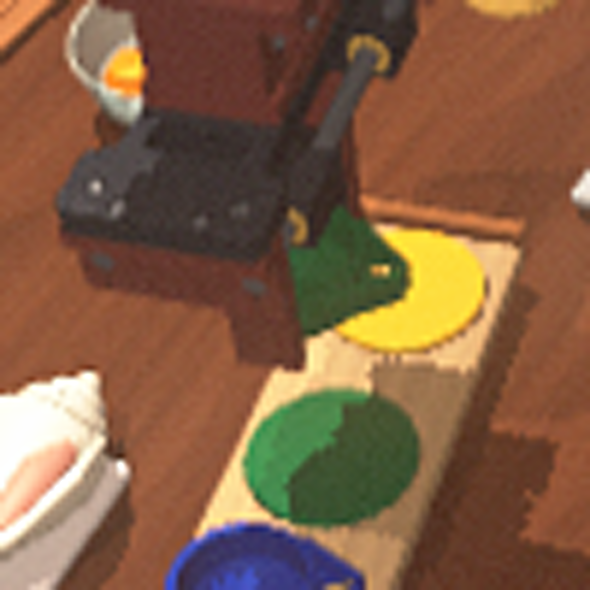

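```bash
python3 -m crank '[[[0,0,0],[5.6,0,0],4.5],[[0,0,0],[5.6,0,0],4.5],[[0,-0.2,2],[0,0,0],4.5],[[0,-0.4,4],[0,0,0],4.5],[[0,-0.5,5],[0,0,0],4.5]]';python3 -m crank '[[[0,-0.5,5],[0,0,0],4.5],[[0,-0.5,5],[0,0,0],4.5],[[0,-0.5,5],[0,0,0],4.5],[[0,-0.5,5],[0,0,0],4.5],[[0,-0.5,5],[0,0,0],4.5]]'; python3 -m crank '[[[0,-0.3,3],[0,0,0],4.5],[[0,0,1.7],[0,0,0],4.5],[[2,0,0],[0,0,0],4.5],[[2,0,0],[0,0,0],4.5],[[1,0,0],[0,0,0],4.5]]';python3 -m crank '[[[0,0,0],[0,0,0],4.5],[[0,0,0],[0,0,0],4.5]]'; python3 - <<'E'
from g import *
to(528.4,-238.8,48,3.05)
p,K,V=cam("side");q=proj(st()[0]["ee_pos"],K,V)[0]
x,y=q.astype(int);y+=8;cv2.imwrite(f"pics/g4side.png",cv2.resize(p[y-35:y+35,x-35:x+35,::-1],(590,590),interpolation=cv2.INTER_CUBIC))
E
```

```text
t: 14.68
ee_pos: [539.7, 59.1, 121.9]
orientation: [1.165, 1.237, -1.167]
ft_force: [0.3, -0.4, -0.5]
width: 54.1
t: 15.3
ee_pos: [527.6, -192.7, 122.0]
orientation: [1.167, 1.237, -1.168]
ft_force: [0.7, 0.3, -0.4]
width: 54.0
t: 15.92
ee_pos: [527.7, -236.9, 71.3]
orientation: [1.168, 1.237, -1.169]
ft_force: [-0.1, 0.3, -0.4]
width: 53.7
t: 16.18
ee_pos: [529.1, -237.4, 73.2]
orientation: [1.169, 1.234, -1.168]
ft_force: [0.4, -0.4, -1.4]
width: 54.2
t 16.175 pos [ 529.1 -237.4   73.2] w 54.2 F [ 0.4 -0.4 -1.4] q [-0.44  0.57  1.82  0.    0.76  1.07]
turn(deg) [ 0.1  0.  -0. ] shift before turn cm [ 2.52 -0.08  0.14] after turn [ 2.52 -0.08  0.14]
```

View pics/g4side.png

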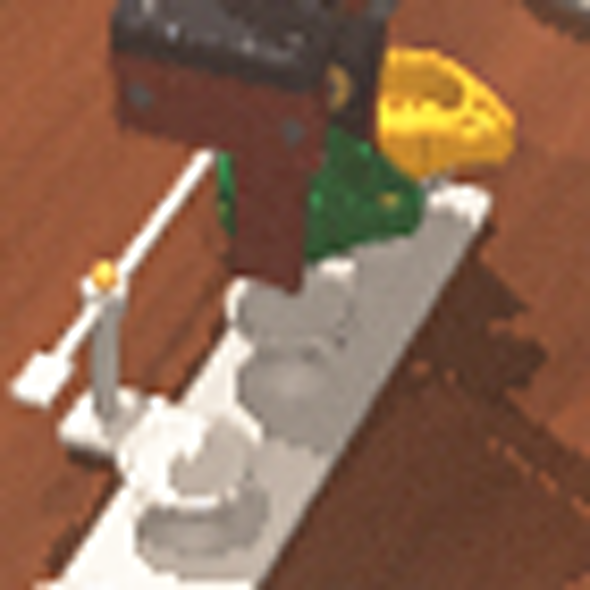

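```bash
python3 -m crank '[[[1,-0.05,0.14],[0,0,0],4.5],[[0.8,0,0],[0,0,0],4.5],[[0.4,0,0],[0,0,0],4.5],[[0,0,0],[0,0,0],4.5],[[0,0,0],[0,0,0],4.5]]'; python3 -m crank '[[[0.2,0,0],[0,0,0],4.5],[[0,0,0],[0,0,0],4.5],[[0,0,0],[0,0,0],4.5]]'
```

```text
t: 16.85
ee_pos: [528.4, -238.8, 50.7]
orientation: [1.169, 1.234, -1.169]
ft_force: [0.4, 1.3, 0.2]
width: 54.0
t: 17.23
ee_pos: [528.4, -238.8, 48.7]
orientation: [1.169, 1.234, -1.169]
ft_force: [-0.2, -0.2, -0.3]
width: 54.5
```

```bash
python3 -m crank '[[[0.1,0,0],[0,0,0],4.5],[[0,0,0],[0,0,0],4.5],[[0,0,0],[0,0,0],4.5]]'
```

```text
t: 17.6
ee_pos: [528.4, -238.8, 47.8]
orientation: [1.169, 1.234, -1.169]
ft_force: [-0.9, 0.3, 1.7]
width: 54.2
```

```bash
python3 -m crank '[[[0,0,0],[0,0,0],6],[[0,0,0],[0,0,0],7.2],[[0,0,0],[0,0,0],7.2],[[-1,0,0],[0,0,0],7.2],[[-2,0,0],[0,0,0],7.2]]';python3 -m crank '[[[-3,0,0],[0,0,0],7.2],[[-2.5,0,0],[0,0,0],7.2],[[0,0,-2],[0,0,0],7.2],[[0,0,-4],[0,0,0],7.2],[[0,0,-5],[0,0,0],7.2]]'; python3 - <<'E'
from g import *
to(524.8,251.7,130,14.2)
p,K,V=cam("side")
x,y=300,110;cv2.imwrite(f"pics/g5side.png",cv2.resize(p[y-35:y+35,x-35:x+35,::-1],(590,590),interpolation=cv2.INTER_CUBIC))
print(proj(circ([528.4,-238.8,72],27,9),K,V).round(1).tolist())
E
```

```text
t: 18.23
ee_pos: [527.9, -238.6, 78.2]
orientation: [1.169, 1.236, -1.17]
ft_force: [-0.8, 1.0, -0.7]
width: 71.7
t: 18.85
ee_pos: [521.5, -127.2, 132.3]
orientation: [1.17, 1.234, -1.17]
ft_force: [0.5, -0.1, -0.1]
width: 72.0
t 18.85 pos [ 521.5 -127.2  132.3] w 72.0 F [ 0.5 -0.1 -0.1] q [-0.26  0.42  1.89  0.    0.83  1.26]
turn(deg) [-11.2  -0.    0. ] shift before turn cm [  0.24   2.34 -37.82] after turn [  0.23   9.62 -36.65]
[[283.0, 111.1], [282.5, 115.4], [287.5, 118.8], [295.0, 119.1], [300.4, 116.2], [300.6, 111.9], [295.6, 108.7], [288.3, 108.4], [283.0, 111.1]]
```

View pics/g5side.png

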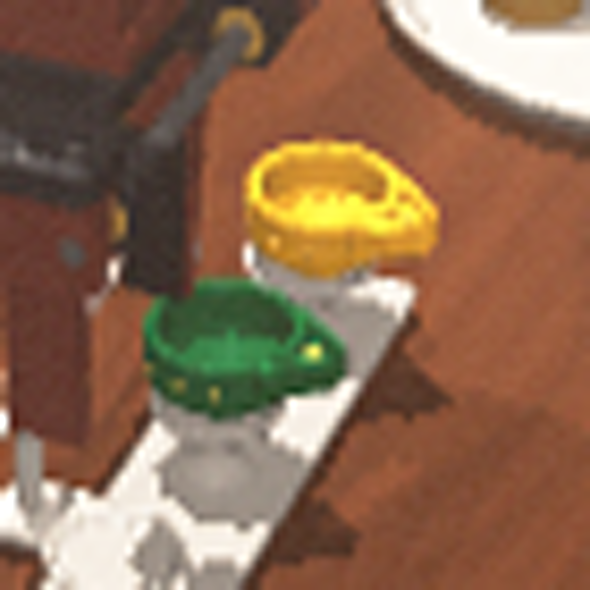

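```bash
python3 -m crank '[[[0,0,0],[-5.6,0,0],7.4],[[0,0,0],[-5.6,0,0],7.4],[[0,1,-3.5],[0,0,0],7.4],[[0,1.3,-5],[0,0,0],7.4],[[0,1.3,-5],[0,0,0],7.4]]';python3 -m crank '[[[0,1.3,-5],[0,0,0],7.4],[[0,1.3,-5],[0,0,0],7.4],[[0,1.3,-5],[0,0,0],7.4],[[0,1.3,-5],[0,0,0],7.4],[[0,0.8,-3],[0,0,0],7.4]]';python3 -m crank '[[[2,0,0],[0,0,0],7.4],[[3,0,0],[0,0,0],7.4],[[1.8,0,0],[0,0,0],7.4],[[0,0,0],[0,0,0],7.4],[[0,0,0],[0,0,0],7.4]]'; python3 - <<'E'
from g import *
to(524.8,251.7,43,14.2)
p,K,V=cam("side");q=proj(st()[0]["ee_pos"],K,V)[0]
x,y=q.astype(int);cv2.imwrite(f"pics/b2side.png",cv2.resize(p[y-40:y+40,x-40:x+40,::-1],(590,590),interpolation=cv2.INTER_CUBIC))
E
```

```text
t: 19.52
ee_pos: [522.7, 12.8, 132.2]
orientation: [1.023, 1.318, -1.024]
ft_force: [1.5, 0.2, -0.2]
width: 74.2
t: 20.15
ee_pos: [523.5, 251.3, 132.1]
orientation: [1.021, 1.319, -1.022]
ft_force: [-0.2, -0.1, 0.7]
width: 74.0
t: 20.78
ee_pos: [525.4, 248.7, 65.2]
orientation: [1.024, 1.317, -1.023]
ft_force: [0.6, -0.2, 0.5]
width: 74.0
t 20.775 pos [525.4 248.7  65.2] w 74.0 F [ 0.6 -0.2  0.5] q [0.42 0.58 1.82 0.   0.75 1.74]
turn(deg) [ 0.1 -0.  -0. ] shift before turn cm [ 2.22  0.01 -0.31] after turn [ 2.22  0.01 -0.31]
```

View pics/b2side.png

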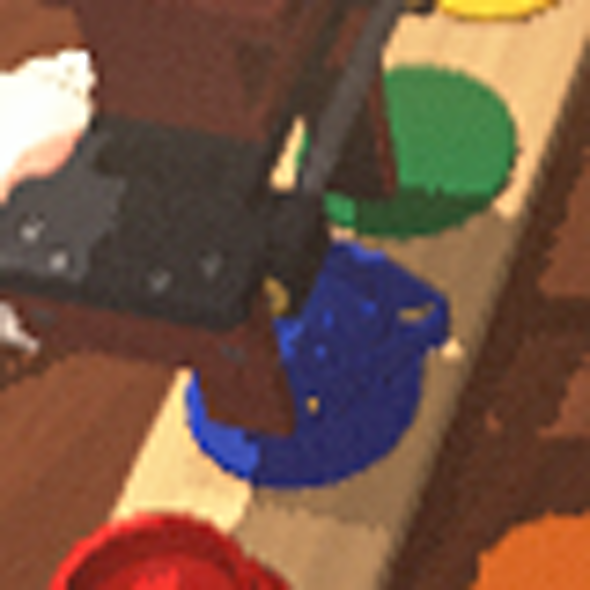

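```bash
python3 -m crank '[[[1.3,0,-0.3],[0,0,0],7.4],[[0.9,0,0],[0,0,0],7.4],[[0,0,0],[0,0,0],7.4],[[0,0,0],[0,0,0],4.5],[[0,0,0],[0,0,0],4.5]]';python3 -m crank '[[[0,0,0],[0,0,0],4.5],[[0,0,0],[0,0,0],4.5],[[0,0,0],[0,0,0],4.5]]'; python3 -m crank '[[[-1,0,0],[0,0,0],4.5],[[-2,0,0],[0,0,0],4.5],[[-3,0,0],[0,0,0],4.5],[[-2,0,0],[0,0,0],4.5],[[0,0,0],[0,0,0],4.5]]'; python3 - <<'E'
from g import *
to(523.6,-149,120,3.05)
p,K,V=cam("side");q=proj(st()[0]["ee_pos"],K,V)[0]
x,y=q.astype(int);cv2.imwrite(f"pics/b3side.png",cv2.resize(p[y-50:y+50,x-50:x+50,::-1],(590,590),interpolation=cv2.INTER_CUBIC))
E
```

```text
t: 21.45
ee_pos: [524.5, 251.4, 42.9]
orientation: [1.023, 1.317, -1.023]
ft_force: [0.0, -0.4, -0.8]
width: 57.3
t: 21.82
ee_pos: [524.5, 251.5, 42.9]
orientation: [1.023, 1.317, -1.023]
ft_force: [-0.7, -0.0, 2.2]
width: 53.2
t: 22.45
ee_pos: [525.8, 252.0, 125.4]
orientation: [1.026, 1.315, -1.019]
ft_force: [-0.7, 0.4, 0.0]
width: 53.1
t 22.45 pos [525.8 252.  125.4] w 53.1 F [-0.7  0.4  0. ] q [ 0.43  0.49  1.79 -0.    0.86  1.75]
turn(deg) [11.3 -0.1 -0.3] shift before turn cm [  0.46 -10.13  38.8 ] after turn [ 0.54 -2.35 40.03]
```

View pics/b3side.png

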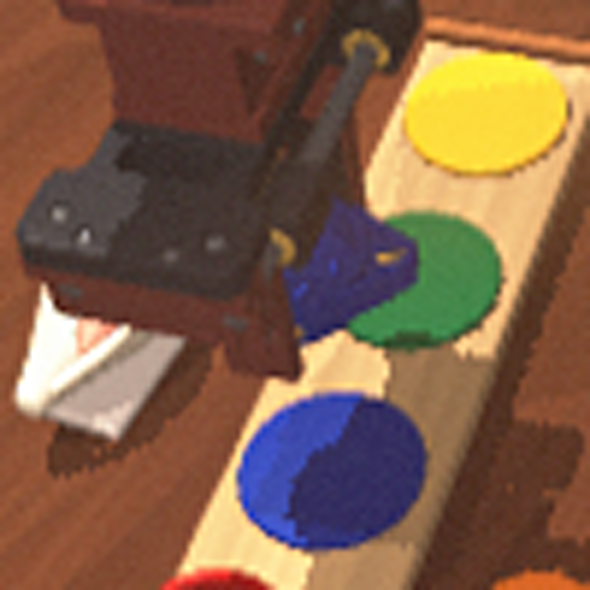

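```bash
python3 -m crank '[[[0,0,0],[5.6,0,0],4.5],[[0,0,0],[5.6,0,0],4.5],[[0,-0.1,2],[0,0,0],4.5],[[0,-0.2,4],[0,0,0],4.5],[[0,-0.3,5],[0,0,0],4.5]]';python3 -m crank '[[[0,-0.3,5],[0,0,0],4.5],[[0,-0.3,5],[0,0,0],4.5],[[0,-0.3,5],[0,0,0],4.5],[[0,-0.3,5],[0,0,0],4.5],[[0,-0.3,5],[0,0,0],4.5]]'; python3 -m crank '[[[0,-0.2,3],[0,0,0],4.5],[[0,0,1],[0,0,0],4.5],[[2,0,0],[0,0,0],4.5],[[2,0,0],[0,0,0],4.5],[[1,0,0],[0,0,0],4.5]]';python3 -m crank '[[[0,0,0],[0,0,0],4.5],[[0,0,0],[0,0,0],4.5]]'; python3 - <<'E'
from g import *
to(523.6,-149,48,3.05)
p,K,V=cam("side");q=proj(st()[0]["ee_pos"],K,V)[0]
x,y=q.astype(int);y+=8;cv2.imwrite(f"pics/b4side.png",cv2.resize(p[y-35:y+35,x-35:x+35,::-1],(590,590),interpolation=cv2.INTER_CUBIC))
E
```

```text
t: 23.12
ee_pos: [523.7, 139.5, 122.1]
orientation: [1.165, 1.237, -1.167]
ft_force: [-0.2, -0.4, -0.5]
width: 53.0
t: 23.75
ee_pos: [521.6, -111.7, 122.3]
orientation: [1.167, 1.236, -1.168]
ft_force: [0.2, -0.4, -1.0]
width: 52.5
t: 24.38
ee_pos: [522.0, -148.7, 71.5]
orientation: [1.168, 1.237, -1.169]
ft_force: [-0.7, 0.2, -0.4]
width: 52.7
t: 24.62
ee_pos: [523.5, -149.2, 73.1]
orientation: [1.169, 1.234, -1.168]
ft_force: [0.8, 0.1, -0.1]
width: 53.1
t 24.625 pos [ 523.5 -149.2   73.1] w 53.1 F [ 0.8  0.1 -0.1] q [-0.3   0.53  1.9   0.    0.72  1.22]
turn(deg) [ 0.1  0.  -0. ] shift before turn cm [ 2.51  0.01 -0.02] after turn [ 2.51  0.01 -0.02]
```

View pics/b4side.png

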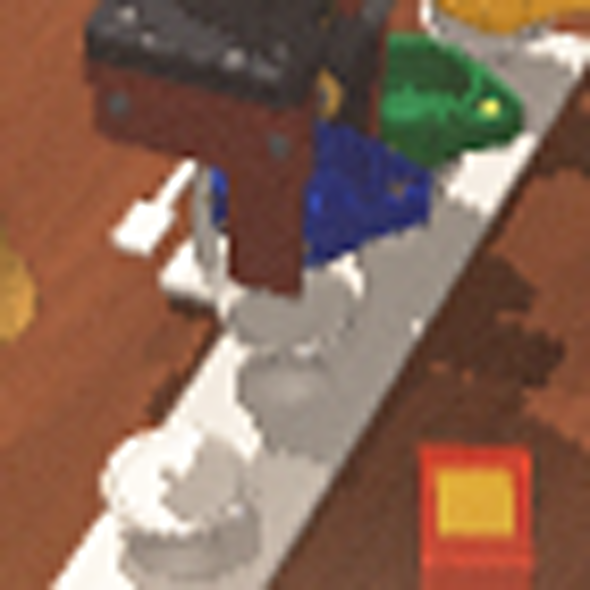

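```bash
python3 -m crank '[[[1,0,0],[0,0,0],4.5],[[0.8,0,0],[0,0,0],4.5],[[0.5,0,0],[0,0,0],4.5],[[0,0,0],[0,0,0],4.5],[[0,0,0],[0,0,0],4.5]]'; python3 -m crank '[[[0.2,0,0],[0,0,0],4.5],[[0,0,0],[0,0,0],4.5],[[0,0,0],[0,0,0],4.5]]'
```

```text
t: 25.3
ee_pos: [523.2, -149.3, 49.7]
orientation: [1.169, 1.234, -1.169]
ft_force: [0.3, -0.1, -0.5]
width: 53.1
t: 25.68
ee_pos: [523.5, -149.4, 47.9]
orientation: [1.169, 1.234, -1.169]
ft_force: [0.3, 0.4, 1.5]
width: 52.6
```

```bash
python3 -m crank '[[[0.05,0,0],[0,0,0],6],[[0,0,0],[0,0,0],7.4],[[0,0,0],[0,0,0],7.4],[[-1,0,0],[0,0,0],7.4],[[-2,0,0],[0,0,0],7.4]]';python3 -m crank '[[[-3,0,0],[0,0,0],7.4],[[-2.5,0,0],[0,0,0],7.4],[[0,0,-2],[0,0,0],7.4],[[0,0,-4],[0,0,0],7.4],[[0,0,-5],[0,0,0],7.4]]'; python3 - <<'E'
from g import *
to(503.8,344.6,130,14.2)
p,K,V=cam("side")
x,y=290,120;cv2.imwrite(f"pics/b5side.png",cv2.resize(p[y-35:y+35,x-35:x+35,::-1],(590,590),interpolation=cv2.INTER_CUBIC))
print(proj(circ([523.6,-149,72],27,9),K,V).round(1).tolist())
E
```

```text
t: 26.3
ee_pos: [522.6, -149.1, 77.4]
orientation: [1.169, 1.236, -1.17]
ft_force: [-0.1, -0.2, 0.2]
width: 73.8
t: 26.92
ee_pos: [516.3, -37.9, 131.5]
orientation: [1.17, 1.235, -1.171]
ft_force: [1.1, -0.3, 0.4]
width: 73.9
t 26.925 pos [516.3 -37.9 131.5] w 73.9 F [ 1.1 -0.3  0.4] q [-0.1   0.4   1.93  0.    0.81  1.42]
turn(deg) [-11.2  -0.    0. ] shift before turn cm [  0.16   0.78 -38.26] after turn [  0.15   8.17 -37.38]
[[270.1, 129.0], [269.5, 133.8], [274.6, 137.5], [282.5, 137.9], [288.3, 134.7], [288.6, 129.8], [283.5, 126.3], [275.9, 125.9], [270.1, 129.0]]
```

View pics/b5side.png

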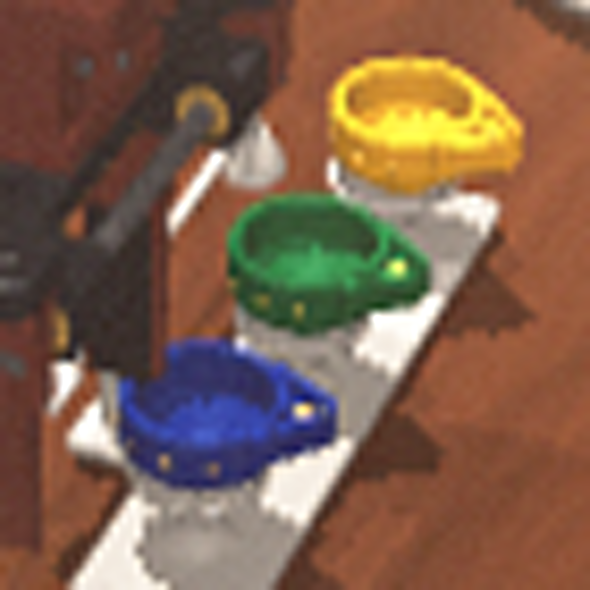

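```bash
python3 -m crank '[[[0,0,0],[-5.6,0,0],7.4],[[0,0,0],[-5.6,0,0],7.4],[[0,0.8,-3.5],[0,0,0],7.4],[[0,1.1,-5],[0,0,0],7.4],[[0,1.1,-5],[0,0,0],7.4]]';python3 -m crank '[[[0,1.1,-5],[0,0,0],7.4],[[0,1.1,-5],[0,0,0],7.4],[[0,1.1,-5],[0,0,0],7.4],[[0,1.1,-5],[0,0,0],7.4],[[0,0.8,-3.7],[0,0,0],7.4]]';python3 -m crank '[[[2,0,0],[0,0,0],7.4],[[3,0,0],[0,0,0],7.4],[[1.6,0,0],[0,0,0],7.4],[[0,0,0],[0,0,0],7.4],[[0,0,0],[0,0,0],7.4]]'; python3 - <<'E'
from g import *
to(503.8,344.6,44,14.2)
p,K,V=cam("side");q=proj(st()[0]["ee_pos"],K,V)[0]
x,y=q.astype(int);cv2.imwrite(f"pics/r2side.png",cv2.resize(p[y-40:y+40,x-40:x+40,::-1],(590,590),interpolation=cv2.INTER_CUBIC))
E
```

```text
t: 27.6
ee_pos: [511.7, 100.6, 131.3]
orientation: [1.023, 1.318, -1.024]
ft_force: [0.1, 0.2, 0.3]
width: 73.9
t: 28.22
ee_pos: [502.9, 343.7, 131.1]
orientation: [1.021, 1.318, -1.023]
ft_force: [-1.0, 0.5, 0.5]
width: 74.6
t: 28.85
ee_pos: [505.0, 341.1, 66.6]
orientation: [1.024, 1.317, -1.023]
ft_force: [0.1, 0.4, 1.7]
width: 73.8
t 28.85 pos [505.  341.1  66.6] w 73.8 F [0.1 0.4 1.7] q [0.57 0.61 1.75 0.   0.78 1.9 ]
turn(deg) [ 0.1 -0.  -0. ] shift before turn cm [ 2.26 -0.03 -0.37] after turn [ 2.26 -0.03 -0.37]
```

View pics/r2side.png

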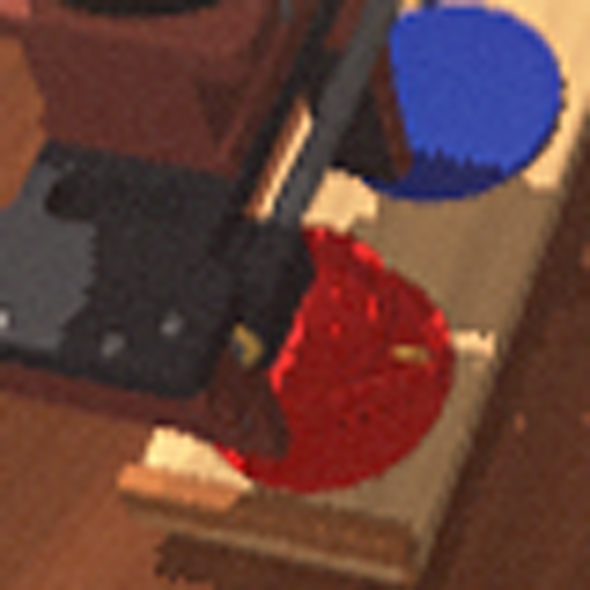

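```bash
python3 -m crank '[[[1.3,-0.1,-0.35],[0,0,0],7.4],[[0.9,0,0],[0,0,0],7.4],[[0,0,0],[0,0,0],7.4],[[0,0,0],[0,0,0],4.5],[[0,0,0],[0,0,0],4.5]]';python3 -m crank '[[[0,0,0],[0,0,0],4.5],[[0,0,0],[0,0,0],4.5],[[0,0,0],[0,0,0],4.5]]'; python3 -m crank '[[[-1,0,0],[0,0,0],4.5],[[-2,0,0],[0,0,0],4.5],[[-3,0,0],[0,0,0],4.5],[[-2,0,0],[0,0,0],4.5],[[0,0,0],[0,0,0],4.5]]'; python3 - <<'E'
from g import *
to(518.8,-59.1,120,3.05)
p,K,V=cam("side");q=proj(st()[0]["ee_pos"],K,V)[0]
x,y=q.astype(int);cv2.imwrite(f"pics/r3side.png",cv2.resize(p[y-50:y+50,x-50:x+50,::-1],(590,590),interpolation=cv2.INTER_CUBIC))
E
```

```text
t: 29.52
ee_pos: [503.0, 344.6, 44.4]
orientation: [1.024, 1.317, -1.023]
ft_force: [-0.4, 0.7, 0.7]
width: 57.5
t: 29.9
ee_pos: [503.0, 344.6, 44.4]
orientation: [1.024, 1.317, -1.023]
ft_force: [1.1, 0.4, 0.7]
width: 53.9
t: 30.52
ee_pos: [503.9, 345.1, 126.5]
orientation: [1.026, 1.316, -1.02]
ft_force: [-0.1, 0.3, -0.4]
width: 53.7
t 30.525 pos [503.9 345.1 126.5] w 53.7 F [-0.1  0.3 -0.4] q [0.58 0.52 1.73 0.   0.89 1.9 ]
turn(deg) [11.3 -0.1 -0.2] shift before turn cm [ 0.57 -8.56 39.54] after turn [ 0.65 -0.66 40.45]
```

View pics/r3side.png

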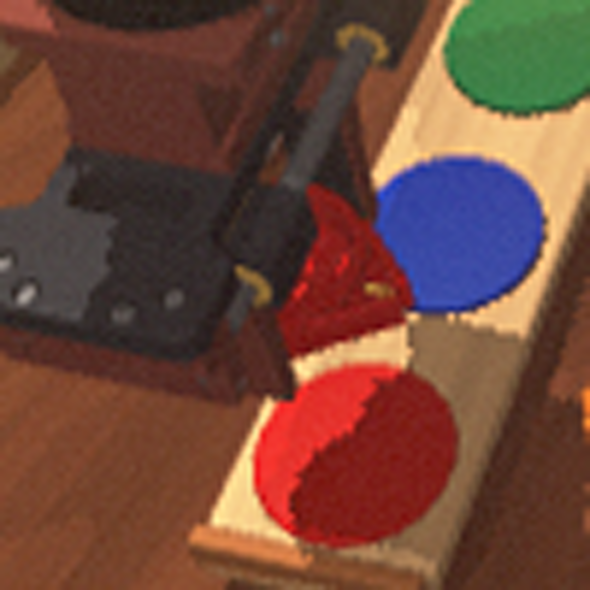

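```bash
python3 -m crank '[[[0,0,0],[5.6,0,0],4.5],[[0,0,0],[5.6,0,0],4.5],[[0,0,2],[0,0,0],4.5],[[0,-0.1,4],[0,0,0],4.5],[[0,-0.1,5],[0,0,0],4.5]]';python3 -m crank '[[[0,-0.1,5],[0,0,0],4.5],[[0,-0.1,5],[0,0,0],4.5],[[0,-0.1,5],[0,0,0],4.5],[[0,-0.1,5],[0,0,0],4.5],[[0,-0.1,5],[0,0,0],4.5]]'; python3 -m crank '[[[0,-0.1,3],[0,0,0],4.5],[[0,0,1.4],[0,0,0],4.5],[[2,0,0],[0,0,0],4.5],[[2,0,0],[0,0,0],4.5],[[1,0,0],[0,0,0],4.5]]';python3 -m crank '[[[0,0,0],[0,0,0],4.5],[[0,0,0],[0,0,0],4.5]]'; python3 - <<'E'
from g import *
to(518.8,-59.1,49.5,3.05)
p,K,V=cam("side");q=proj(st()[0]["ee_pos"],K,V)[0]
x,y=q.astype(int);y+=8;cv2.imwrite(f"pics/r4side.png",cv2.resize(p[y-35:y+35,x-35:x+35,::-1],(590,590),interpolation=cv2.INTER_CUBIC))
E
```

```text
t: 31.2
ee_pos: [506.1, 232.6, 123.4]
orientation: [1.165, 1.236, -1.167]
ft_force: [1.1, -0.1, -1.9]
width: 54.1
t: 31.82
ee_pos: [514.1, -17.9, 123.6]
orientation: [1.167, 1.236, -1.168]
ft_force: [0.4, 0.1, -0.8]
width: 54.3
t: 32.45
ee_pos: [515.7, -59.1, 73.0]
orientation: [1.167, 1.237, -1.169]
ft_force: [-0.8, -0.0, -0.7]
width: 53.8
t: 32.7
ee_pos: [517.1, -59.3, 74.6]
orientation: [1.169, 1.234, -1.168]
ft_force: [-0.5, 0.3, -1.2]
width: 53.8
t 32.7 pos [517.1 -59.3  74.6] w 53.8 F [-0.5  0.3 -1.2] q [-0.14  0.5   1.95  0.    0.69  1.38]
turn(deg) [ 0.1  0.  -0. ] shift before turn cm [ 2.51  0.17 -0.01] after turn [ 2.51  0.17 -0.01]
```

View pics/r4side.png

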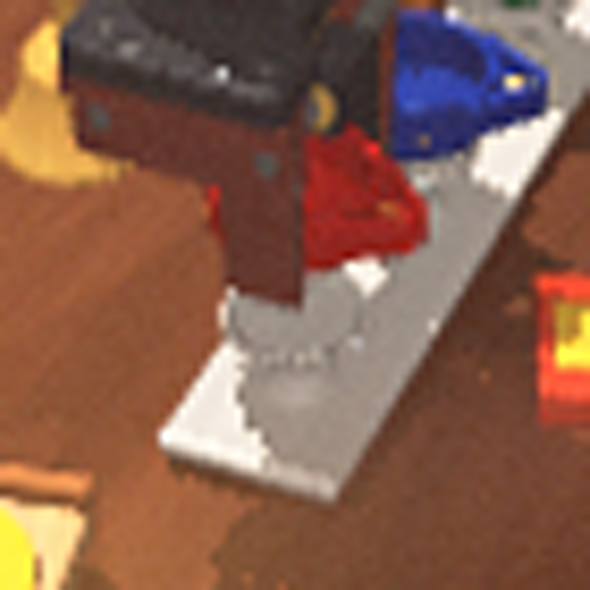

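```bash
python3 -m crank '[[[1,0.17,0],[0,0,0],4.5],[[0.8,0,0],[0,0,0],4.5],[[0.5,0,0],[0,0,0],4.5],[[0,0,0],[0,0,0],4.5],[[0,0,0],[0,0,0],4.5]]'; python3 -m crank '[[[0.2,0,0],[0,0,0],4.5],[[0,0,0],[0,0,0],4.5],[[0,0,0],[0,0,0],4.5]]'
```

```text
t: 33.38
ee_pos: [518.5, -59.3, 51.2]
orientation: [1.169, 1.234, -1.169]
ft_force: [0.4, 0.6, -0.8]
width: 53.7
t: 33.75
ee_pos: [518.8, -59.4, 49.4]
orientation: [1.169, 1.234, -1.169]
ft_force: [0.1, 0.9, 1.2]
width: 53.8
```

```bash
python3 -m crank '[[[0.05,0,0],[0,0,0],6],[[0,0,0],[0,0,0],7.4],[[0,0,0],[0,0,0],7.4],[[-1,0,0],[0,0,0],7.4],[[-2,0,0],[0,0,0],7.4]]';python3 -m crank '[[[-3,0,0],[0,0,0],7.4],[[-4,0,0],[0,0,0],7.4],[[-4,-4,0],[0,0,0],7.4],[[0,-4,0],[0,0,0],7.4],[[0,-4,0],[0,0,0],7.4]]';python3 -m crank '[[[0,-3,-4],[0,0,0],7.4],[[0,0,-5],[0,0,0],7.4],[[0,0,-5],[0,0,0],7.4],[[0,0,-5],[0,0,0],7.4],[[0,0,0],[0,0,0],7.4]]'; python3 - <<'E'
from g import *
to(503.8,344.6,130,14.2)
p,K,V=cam("side")
x,y=285,125;cv2.imwrite(f"pics/f_side.png",cv2.resize(p[y-50:y+50,x-50:x+50,::-1],(590,590),interpolation=cv2.INTER_CUBIC))
p2,K2,V2=cam("top");c=cv2.resize(p2[150:220,255:385,::-1],None,fx=6,fy=6,interpolation=cv2.INTER_NEAREST)
for s in [(533.2,-328.7),(528.4,-238.8),(523.6,-149),(518.8,-59.1)]:
    print(proj(circ([*s,72],27,9),K,V).round(1).min(0))
    q=((proj(circ([*s,72],27),K2,V2)+.5-[255,150])*6).astype(np.int32);cv2.polylines(c,[q],False,(255,255,255),1)
cv2.imwrite("pics/f_top.png",c);cv2.imwrite("pics/f_topall.png",p2[:,:,::-1])
E
```

```text
t: 34.38
ee_pos: [517.9, -59.3, 78.9]
orientation: [1.168, 1.236, -1.17]
ft_force: [0.5, -0.9, -0.2]
width: 73.8
t: 35.0
ee_pos: [397.8, -65.9, 189.8]
orientation: [1.169, 1.233, -1.168]
ft_force: [-0.6, 0.4, 0.1]
width: 74.1
t: 35.62
ee_pos: [358.3, 124.8, 189.4]
orientation: [1.166, 1.236, -1.164]
ft_force: [0.3, -0.9, -0.3]
width: 74.3
t 35.625 pos [358.3 124.8 189.4] w 74.3 F [ 0.3 -0.9 -0.3] q [0.3  0.11 2.17 0.   0.86 1.81]
turn(deg) [-10.8  -0.   -0.1] shift before turn cm [  5.97  15.83 -21.07] after turn [  5.94  19.5  -17.74]
[294.4  92.4]
[282.5 108.4]
[269.5 125.9]
[254.9 145.5]
```

View pics/f_side.png

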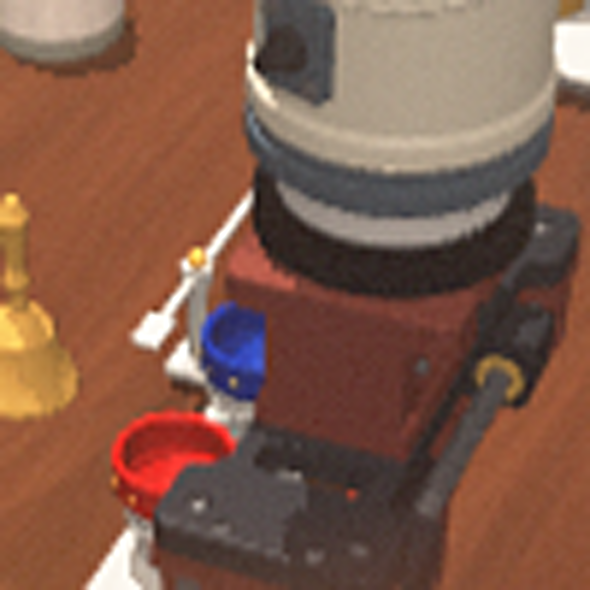

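View pics/f_top.png

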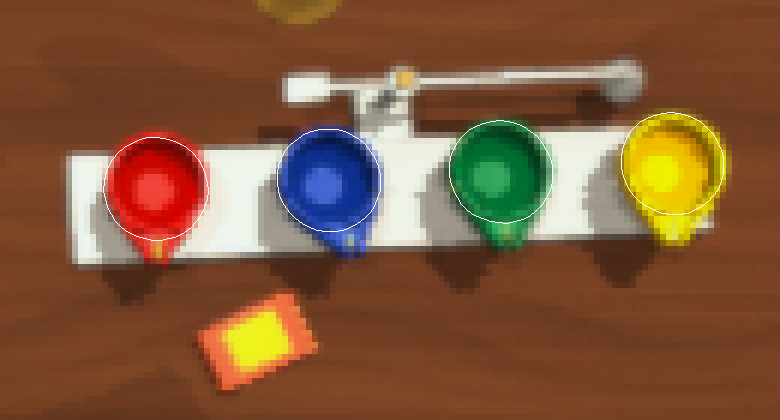

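View pics/f_topall.png

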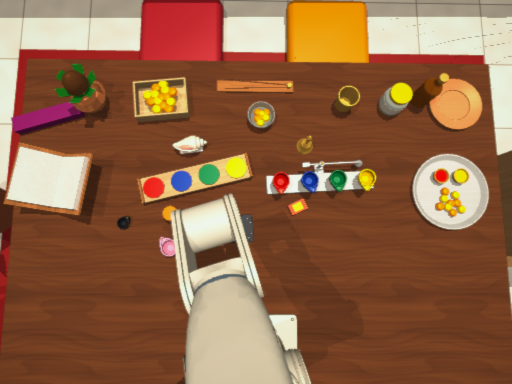

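```bash
python3 -m crank '[[[0,0,0],[0,0,0],7.4],[[0,0,0],[0,0,0],7.4]]'; python3 -c "
from workcell import *
print(close_job())"
```

```text
t: 35.98
ee_pos: [358.5, 121.2, 188.7]
orientation: [1.171, 1.233, -1.171]
ft_force: [0.3, 0.0, -1.0]
width: 74.1
the job is handed in; nothing more can be done
None
```

All four diyas are on the steel stand, one per dish, in the rack's left-to-right order: red, blue, green, yellow. I handed the job in at about 36 s of the 96 s allowed; it reported no verdict.

**Handling:** I lowered each diya until the force reading showed it touching the dish floor, then released it. I saw no drops and no collisions.

**Position check:** In the final top view all four rims line up with where they should be over the dish centres, within about 2 mm. In the side view each rim, measured after its release, lay 0.7 to 1.4 px (a few mm) up and left of the prediction. The shift was much the same for all four, so I took it for calibration error.

**Upright check:** All four look level, but I judged that by eye and did not measure tilt.

**Other checks:** The conch looks unmoved in the last top view, though I did not measure it. The gripper was open, empty and well clear of everything.

**Disagreements:**
- The two cameras differed by about 1–3 mm when I located the diyas, so I used the average.
- The blue diya's grip width read 53 mm instead of 54 mm, with no visible effect.

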